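# Weigh out brass rings on the spring scale

## Task

Make up a melt charge of brass on the jeweller's spring scale: thread brass rings over the scale's spindle one at a time, setting each gently down on the pan (or on the rings already there) and letting go, until the red pointer has sunk into the green mark, and stop there. Never slam the pan, force it or push it down to its bottom stop; leave the green mark as it is set, the rings you do not need where they lie, and everything else on the bench alone.

Things in the scene. Friction and masses are not known exactly. Their poses are not given: they have to be found in the camera images.
- scale: Spring scale standing fixed on the bench; origin on the bench surface under the pan's centre; z up. Grey base 150 x 190 mm; a white column (16 x 16 mm, top 143 mm above the bench) stands 100 mm from the origin along the scale's -y. It carries the pan on a sprung carriage.
- seat (a point): Centre of the upper face of the round steel pan (96 mm across); 120 mm above the bench when empty, sinking straight down with load. A vertical spindle, 17 mm in diameter, brass tip with 1.5 mm chamfer, rises 60 mm above that face. It does NOT stand at this point: its axis is 6 mm off it, in a horizontal direction that differs every time and is not reported; see or feel for it.
- carriage (a joint): How far the pan has sunk, m (0 empty, 0.050 at the bottom stop). Spring 200 N/m: 5 mm per newton, from rings or from a push. A ring's flat face pressed lightly on the spindle's tip sinks the pan; slid about there, the ring drops over the tip when its bore comes over it, and the pan springs back up.
- pointer (a point): Tip of the red pointer that sinks with the pan, 12 mm below the pan's upper face, taken on the axis of the white column.
- mark (a point): Middle of the green mark, a band 10 mm tall round the white column (5 mm above and 5 mm below this point). It is set at a different height every time and must stay as it is set. Two or three rings bring the pointer into it.
- ring0_mid (a point): Brass ring lying flat on the dark mat (3 mm thick): outside diameter 44 mm, bore 22 mm, 14 mm tall; this point is its centre, half-way up; z is its axis. The rings look alike but weigh 120 to 180 g each, unseen. The scale needs only some of the four.
- ring1_mid (a point): Brass ring lying flat on the dark mat (3 mm thick): outside diameter 44 mm, bore 22 mm, 14 mm tall; this point is its centre, half-way up; z is its axis. The rings look alike but weigh 120 to 180 g each, unseen. The scale needs only some of the four.
- ring2_mid (a point): Brass ring lying flat on the dark mat (3 mm thick): outside diameter 44 mm, bore 22 mm, 14 mm tall; this point is its centre, half-way up; z is its axis. The rings look alike but weigh 120 to 180 g each, unseen. The scale needs only some of the four.
- ring3_mid (a point): Brass ring lying flat on the dark mat (3 mm thick): outside diameter 44 mm, bore 22 mm, 14 mm tall; this point is its centre, half-way up; z is its axis. The rings look alike but weigh 120 to 180 g each, unseen. The scale needs only some of the four.
- block_mid (a point): Bystander, leave alone: steel bench block, 45 x 45 x 22 mm; this point is about its middle.
- jar_mid (a point): Bystander, leave alone: amber glass jar with black cap, 48 mm across, 60 mm tall; this point is about its middle.
- file_mid (a point): Bystander, leave alone: hand tool with a blue handle, 160 mm long; this point is about its middle.
- mallet_mid (a point): Bystander, leave alone: small hammer with wooden handle, 220 mm long; this point is about its middle.
- dish_mid (a point): Bystander, leave alone: round aluminium tin with blue lid, 74 mm across, 26 mm tall; this point is about its middle.
- clamp_mid (a point): Bystander, leave alone: wooden ring clamp, 100 x 22 x 18 mm; this point is about its middle.
- punch_mid (a point): Bystander, leave alone: dark steel punch, 90 mm long, 12 mm thick; this point is about its middle.

How it is judged:
By the outcome, as a careful person would: the job done as asked, in the order asked, and still so for the second after the job is handed in, with the robot touching nothing.
It also fails if it takes over 72 s, if anything falls off the work surface, if the arm or the gripper's body presses on something with over 40 N, if the wrist force passes 120 N, or if a joint passes its speed limit or range.

## Robot

A 7-joint arm with a two-finger parallel gripper is mounted at the origin on the work surface. World frame = base frame: x ahead of the robot, y to its left, z up, the work surface at z = 0. Lengths are in m, angles in rad, forces in N, time in s.
With the tool pointing down it reaches from about 0.4 to 0.85 m from the base axis. Payload 4.5 kg.
Tool frame: the origin (TCP) lies on the centre line of the jaws, within the pads' length; the fingertips stand ahead of it and the grasp point (between the pads) lies 6 mm ahead of it (r.tcp_to_tips is the x of the fingertips in the tool frame, in m); x points along the fingers, y is the direction in which the jaws open and shut, and the axes are right-handed (so a half turn about x gives the same grasp; the last joint's range is limited). The gripper opens to 88 mm and grips with 3 to 60 N. Pads are 18 mm wide; open, the fingers measure 123 mm over their backs; the gripper's body (75 mm by 187 mm) begins 45 mm behind the grasp point.
Start: joints at [1.3, 0.689, -0.195, 1.565, 0.157, 0.902, -0.215], TCP at [0.188, -0.596, 0.264] pointing down, gripper open.
Joint ranges: [-3.01, 3.01], [-0.46, 2.08], [-1.47, 1.51], [0.13, 2.56], [-1, 4.14], [0.04, 2.09], [-2.66, 2.66]. Speed limits (rad/s): [2.57, 2.57, 3.14, 3.14, 3.14, 3.14, 3.14].

## Interface

Orientations are given as a unit quaternion [x, y, z, w].
In Python, from plant import r gives the robot as it stands.
- The arm moves only by the tool play_rows, never from a script. Its argument "targets" is a list of rows, each a list of 3 entries, a list of its own where there are three numbers: the turn, a rotation vector about the world's x, y, z in rad, then the shift along the world's x, y, z in units of 40 mm (1.0 is 40 mm), then the closure in counts, from 0 (fully open) to 255 (shut). A call has 1 to 5 rows; each row shifts and turns the commanded pose from where the row before left it; what a row does not reach is not made up. A row lasts 1/10 s, in which the tool goes at most 50 mm and 8.59 degrees, less where a joint would pass 70% of its speed; a pose out of reach is approached as far as the arm can. A call is refused whole if a number of a shift passes 1 or a number of a turn 0.15, either way. A call with a gripper value outside its range is refused whole. The fingers move at their own pace and stop on an object; "newtons" is the grip in N (left out, the last holds). Time passes only in rows, so rows that do not move let the fingers close. It gives the time, the measured TCP pose, the force and the opening at its end, in the units of the state.
- r.get_state(): the state, without advancing time (a new reading comes with each control period).
- r.snapshot(name): name is "scene" or "top" or "wrist"; returns a dict with "color" (420x560x3 uint8, red, green, blue), "fx", "fy", "cx", "cy" (pixels), "cam_to_world" (4x4, takes a point from camera to world coordinates). Camera axes: x right, y up, looking along -z (the intrinsics and any distortion apply to the point x, -y, -z); pixel columns grow to the right and rows downward; lengths in m; the calibration is good to about 2 mm. The wrist camera is an equidistant fisheye: a pixel r from the principal point sees the ray r / f radians off the axis. A picture is of the moment at which its call begins. There is no depth.
- r.finish_job(): hands the job in, once; it reports no verdict.
The state is a dict: "clock": time; "q": joint angles; "qd": joint speeds; "joint_torque": joint torques, N m; "tool_pos": TCP position; "eef_rot": TCP orientation; "contact_force": force on the tool from outside, world axes, zero at the start; "moment": the same for the moment, N m; "opening": opening from 0.0 (shut) to 1.0 (fully open).
Only numpy, scipy, OpenCV 4.12 (cv2) and the standard library are available. Lean on these libraries where they do the work, as an engineer would, in place of code of your own. Each camera call takes 0.05 s, during which the arm holds its last target.

## Working session

There is one attempt and no reset: what is moved stays moved. The work goes in short steps, Python scripts to look and compute and a tool call to move; the robot and the scene stay as the last step left them, time stands still between calls to the robot, and variables do not carry over. Pictures are saved under pics/ and viewed, and the job is handed in when it is done.

Besides the shell and the picture viewer there is one more tool, called after "Call:" by a JSON object that holds its "fn" and its "kwargs", one argument or row to a line. play_rows: Moves the arm, as the interface text tells. Its arguments: {"type":"object","properties":{"targets":{"type":"array","items":{"type":"array"}},"newtons":{"type":"number"}},"required":["targets"]}

```bash
ls; mkdir -p pics
cat > h.py <<'E'
import numpy as np, cv2
from plant import r
def snap(n,f):
    s=r.snapshot(n); cv2.imwrite('pics/'+f+'.png',s['color'][:,:,::-1]); np.savez('pics/'+f,**{k:np.array(v) for k,v in s.items()}); return s
E
python3 - <<'E'
from h import *
s=r.get_state(); print(s, r.tcp_to_tips)
for n in ('scene','top','wrist'):
    d=snap(n,n+'0'); print(n,[d[k] for k in('fx','fy','cx','cy')],d['cam_to_world'], [k for k in d])
E
```

```text
pics
{'clock': 0.0, 'q': array([ 1.29981819,  0.68996392, -0.19450395,  1.56637239,  0.15731612,
        0.90253567, -0.21507772]), 'qd': array([-8.87288731e-05, -7.19691384e-04,  6.00198005e-04, -2.08271989e-03,
        3.21105461e-04, -4.52497599e-04, -3.63250300e-04]), 'joint_torque': array([ 2.41956486e-04, -5.27550352e+01, -1.26652591e+00, -1.53420603e+01,
       -5.25820919e-02,  6.84370825e-03,  1.85948675e-04]), 'tool_pos': array([ 0.1873112 , -0.59563027,  0.26291473]), 'eef_rot': array([-0.69874761, -0.1080258 ,  0.69906428, -0.10673023]), 'contact_force': array([ 0.07517623, -0.47114214, -0.39760192]), 'moment': array([-0.04378447,  0.02355354,  0.00449938]), 'opening': 0.9999291553914582} 0.025
scene [451.3624230159482, 451.3624230159482, 281.2055780857653, 213.65371111887652] [[-0.8649655  -0.3750765   0.33339512  0.88975272]
 [ 0.50174184 -0.65891922  0.56042893  0.60127792]
 [ 0.00947673  0.65202997  0.75813397  0.89553762]
 [ 0.          0.          0.          1.        ]] ['color', 'fx', 'fy', 'cx', 'cy', 'cam_to_world']
top [404.65857534223716, 404.65857534223716, 279.4129045472686, 208.3377990366208] [[-0.00656425  0.98575236 -0.168075    0.39965122]
 [-0.99997407 -0.00597317  0.0040221   0.01413396]
 [ 0.00296085  0.16809704  0.98576601  1.02951413]
 [ 0.          0.          0.          1.        ]] ['color', 'fx', 'fy', 'cx', 'cy', 'cam_to_world']
wrist [325.19226210127806, 325.19226210127806, 275.8398269536168, 209.76005843851252] [[ 0.30038202  0.90895097  0.28909993  0.26212015]
 [-0.95381725  0.28682865  0.08922997 -0.57082905]
 [-0.00181648 -0.30255158  0.95313128  0.38414327]
 [ 0.          0.          0.          1.        ]] ['color', 'fx', 'fy', 'cx', 'cy', 'cam_to_world']
```

View pics/scene0.png

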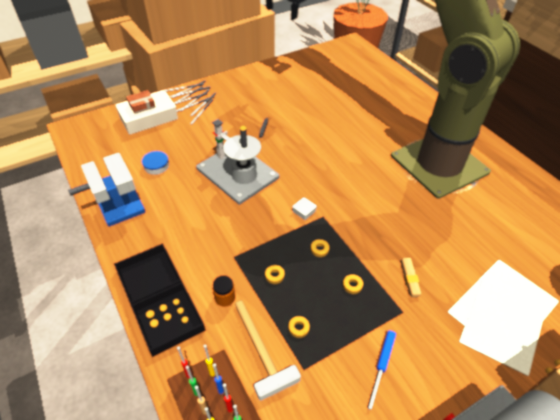

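View pics/top0.png

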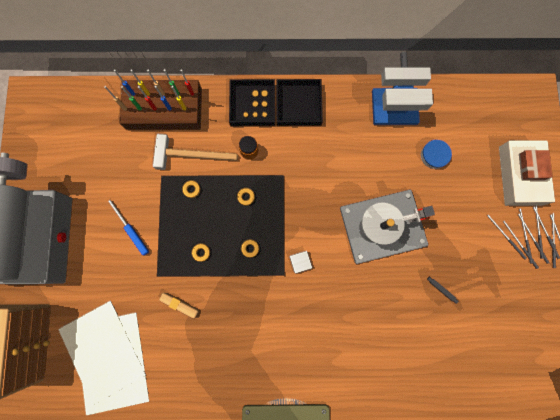

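View pics/wrist0.png

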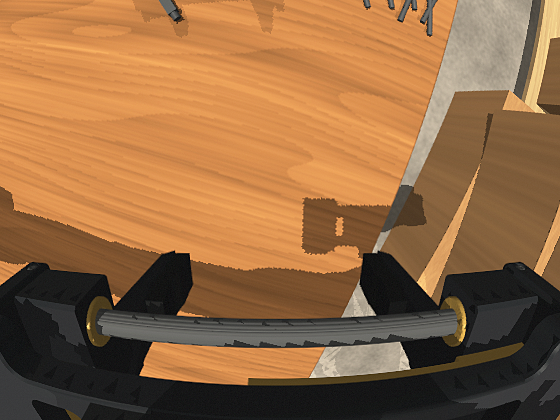

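```bash
cat >> h.py <<'E'
def ray(d,u,v):
    f=float(d['fx']);x=(u-d['cx'])/f;y=(v-d['cy'])/f
    M=np.array(d['cam_to_world'])
    if 'fish' in d:
        rr=np.hypot(x,y);k=np.sin(rr)/max(rr,1e-9);c=np.array([x*k,-y*k,-np.cos(rr)])
    else: c=np.array([x,-y,-1.])
    w=M[:3,:3]@c; return M[:3,3],w/np.linalg.norm(w)
def onz(d,u,v,z):
    o,w=ray(d,u,v); return o+w*(z-o[2])/w[2]
def proj(d,p):
    M=np.array(d['cam_to_world']);c=M[:3,:3].T@(np.asarray(p)-M[:3,3])
    x,y,z=c[0],-c[1],-c[2];f=float(d['fx'])
    if 'fish' in d:
        h=np.hypot(x,y);a=np.arctan2(h,z);k=a/max(h,1e-9)
        return f*x*k+float(d['cx']),f*y*k+float(d['cy'])
    return f*x/z+float(d['cx']),f*y/z+float(d['cy'])
def load(f):
    d=dict(np.load('pics/'+f+'.npz'))
    if 'wrist' in f or f.startswith('w'): d['fish']=1
    return d
def tri(rays):
    A=np.zeros((3,3));b=np.zeros(3)
    for o,w in rays:
        P=np.eye(3)-np.outer(w,w);A+=P;b+=P@o
    return np.linalg.solve(A,b)
E
python3 - <<'E'
from h import *
for n,roi in(('top0',(160,285,175,277)),('scene0',(235,400,220,360))):
    d=load(n);im=d['color'];hsv=cv2.cvtColor(im,cv2.COLOR_RGB2HSV)
    m=cv2.inRange(hsv,(15,100,100),(35,255,255));mm=np.zeros_like(m);mm[roi[2]:roi[3],roi[0]:roi[1]]=m[roi[2]:roi[3],roi[0]:roi[1]]
    cs,_=cv2.findContours(mm,cv2.RETR_EXTERNAL,cv2.CHAIN_APPROX_NONE)
    for c in cs:
        if cv2.contourArea(c)<20: continue
        (u,v),rr=cv2.minEnclosingCircle(c); print(n,(u,v),rr,cv2.contourArea(c),onz(d,u,v,.012))
d=load('top0');im=d['color'][180:270,330:450];cv2.imwrite('pics/ztop.png',cv2.resize(im[:,:,::-1],None,fx=6,fy=6,interpolation=cv2.INTER_CUBIC))
d=load('scene0');im=d['color'][110:210,190:290];cv2.imwrite('pics/zscene.png',cv2.resize(im[:,:,::-1],None,fx=6,fy=6,interpolation=cv2.INTER_CUBIC))
E
```

```text
top0 (200.00990295410156, 252.1287078857422) 9.128820419311523 233.0 [0.46314895 0.20946643 0.012     ]
top0 (249.44117736816406, 247.9558868408203) 8.973404884338379 226.0 [0.47278561 0.0858233  0.012     ]
top0 (245.26922607421875, 196.11538696289062) 8.758027076721191 213.5 [0.60545171 0.09729508 0.012     ]
top0 (190.5, 188.5) 8.860122680664062 223.0 [0.62625435 0.23819923 0.012     ]
scene0 (362.0, 337.5) 42.79320526123047 1155.5 [0.5257837  0.32751013 0.012     ]
scene0 (298.6438293457031, 326.09588623046875) 11.409026145935059 372.5 [0.62726961 0.23939791 0.012     ]
scene0 (352.76416015625, 283.1603698730469) 10.712725639343262 313.0 [0.46422397 0.21013288 0.012     ]
scene0 (274.40179443359375, 273.03125) 10.59835147857666 305.0 [0.60605981 0.09745195 0.012     ]
scene0 (265.0, 311.0) 56.60398483276367 2741.5 [0.67213931 0.17249701 0.012     ]
scene0 (319.5581359863281, 247.27906799316406) 9.826201438903809 260.0 [0.47429818 0.08741856 0.012     ]
scene0 (382.5, 271.5) 37.34310531616211 986.0 [0.38520484 0.21886655 0.012     ]
scene0 (384.5, 231.5) 18.506855010986328 335.5 [0.30598434 0.1270952  0.012     ]
scene0 (345.0, 231.5) 20.52447509765625 169.0 [0.3920643  0.07802404 0.012     ]
scene0 (292.5, 222.0) 18.607892990112305 194.0 [ 0.4902969 -0.0134368  0.012    ]
scene0 (266.0, 227.5) 12.500100135803223 174.5 [ 0.55748501 -0.03104474  0.012     ]
scene0 (240.25, 237.0) 17.79230308532715 437.0 [ 0.6272618  -0.03611282  0.012     ]
```

View pics/ztop.png

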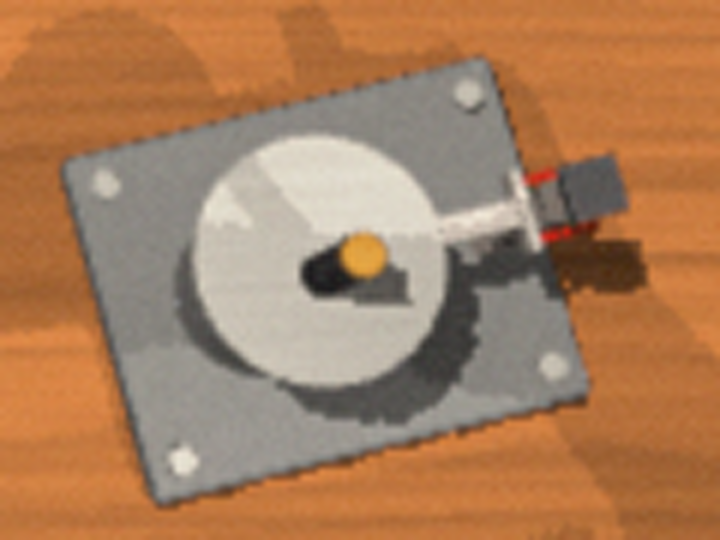

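View pics/zscene.png

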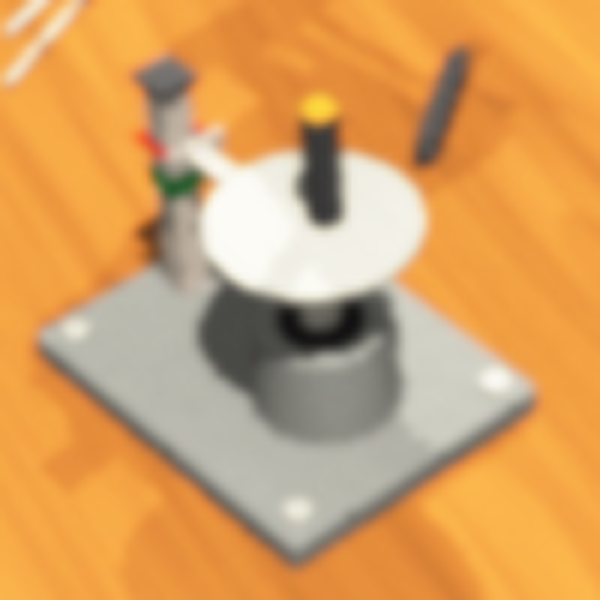

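Run:
```python
from h import *
T=load('top0');S=load('scene0')
def cen(d,roi,lo,hi):
    hsv=cv2.cvtColor(d['color'],cv2.COLOR_RGB2HSV);m=cv2.inRange(hsv,lo,hi)
    k=np.zeros_like(m);x0,x1,y0,y1=roi;k[y0:y1,x0:x1]=m[y0:y1,x0:x1]
    mo=cv2.moments(k,True);return mo['m10']/mo['m00'],mo['m01']/mo['m00'],mo['m00']
t=cen(T,(382,400,214,230),(12,120,110),(35,255,255));s=cen(S,(238,249,122,133),(15,130,120),(35,255,255))
print(t,s);p=tri([ray(T,*t[:2]),ray(S,*s[:2])]);print('tip',p,proj(T,p),proj(S,p),onz(T,*t[:2],.18),onz(S,*s[:2],.18))
# pan centre from top: contour ellipse in zoom coords
c=(320/6+330-.4,260/6+180-.4);print('pan',onz(T,*c,.12)); c=(313/6+190-.4,225/6+110-.4);print(onz(S,*c,.12))
# base screws/ corners
for u,v in((70,160),(487,60),(590,395),(160,503)):print(onz(T,u/6+330-.4,v/6+180-.4,.0))
# green & red in scene
g=cen(S,(210,230,130,150),(40,60,20),(90,255,200));rd=cen(S,(210,230,125,142),(0,130,90),(8,255,255));print(g,rd)
```

```text
(390.0681818181818, 222.20454545454547, 44.0) (242.73684210526315, 126.91228070175438, 57.0)
tip [ 0.51389809 -0.22442065  0.1782762 ] (np.float64(390.2114448356353), np.float64(222.01656153313175)) (np.float64(242.92843585877836), np.float64(126.97023839187067)) [ 0.51326696 -0.2236126   0.18      ] [ 0.51511445 -0.2228759   0.18      ]
pan [ 0.51972489 -0.22412288  0.12      ]
[ 0.52338188 -0.21943358  0.12      ]
[ 0.5796464  -0.14995081  0.        ]
[ 0.62260911 -0.33243093  0.        ]
[ 0.47716741 -0.36725838  0.        ]
[ 0.43295937 -0.18309667  0.        ]
(219.21052631578948, 140.31578947368422, 19.0) (215.0, 133.5, 6.0)
```

Run:
```python
from h import *
from scipy.spatial.transform import Rotation as R
print(R.from_quat(r.get_state()['eef_rot']).as_matrix().round(3))
S=load('scene0');T=load('top0')
o,w=ray(S,219.2,140.3)
for col in((.5435,-.320),(.546,-.318),(.541,-.322)):
    c=np.array(col);t=((c-o[:2])@w[:2])/(w[:2]@w[:2]);p=o+t*w;print(p,'surf~8mm closer',o+(t-.009/np.hypot(*w[:2]))*w)
for z in(.108,.09,.08,.07): print(z,proj(S,[.5435,-.32,z]))
print(proj(T,[.5435,-.32,.143]))
```

```text
[[-0.     0.3   -0.954]
 [ 0.001 -0.954 -0.3  ]
 [-1.    -0.001  0.   ]]
[ 0.54487866 -0.3205158   0.07759647] surf~8mm closer [ 0.54803237 -0.31208644  0.08507615]
[ 0.54584202 -0.31794089  0.07988128] surf~8mm closer [ 0.54899573 -0.30951153  0.08736096]
[ 0.5439153  -0.32309071  0.07531166] surf~8mm closer [ 0.54706901 -0.31466135  0.08279134]
0.108 (np.float64(218.68442762561796), np.float64(131.58741839054377))
0.09 (np.float64(219.30915469118293), np.float64(136.7524684591148))
0.08 (np.float64(219.6503314329187), np.float64(139.57321218934464))
0.07 (np.float64(219.9873947204478), np.float64(142.35994715302127))
(np.float64(428.13416739116064), np.float64(210.688721473966))
```

Call:
{"fn": "play_rows", "kwargs": {
  "targets": [
    [[0,0,0],[0.8,0.9,0],0],
    [[0,0,0],[0.8,0.9,0],0],
    [[0,0,0],[0.8,0.9,0],0],
    [[0,0,0],[0.8,0.9,0],0],
    [[0,0,0],[0.8,0.9,0],0]
  ],
  "newtons": 20
}}

```text
clock: 0.65
tool_pos: [0.3485, -0.4146, 0.2636]
eef_rot: [-0.699, -0.107, 0.699, -0.107]
contact_force: [-0.2, -0.2, -0.6]
opening: 0.998
```

Call:
{"fn": "play_rows", "kwargs": {
  "targets": [
    [[0,0,0],[0.6,1.0,0],0],
    [[0,0,0],[0.6,1.0,0],0],
    [[0,0,0],[0.6,1.0,0],0],
    [[0,0,0],[0.3,0.5,0],0],
    [[0,0,0],[0,0,0],0]
  ]
}}

```text
clock: 1.15
tool_pos: [0.4341, -0.2719, 0.2638]
eef_rot: [0.699, 0.111, -0.698, 0.109]
contact_force: [-0.5, -0.5, 0.1]
opening: 0.999
```

Run:
```python
from h import *
s=r.get_state(); print(s['clock'],s['tool_pos'],s['contact_force'])
snap('wrist','w1')
```

```text
1.15 [ 0.43410279 -0.27185696  0.26375161] [-0.50547635 -0.46446015  0.12912825]
```

View pics/w1.png

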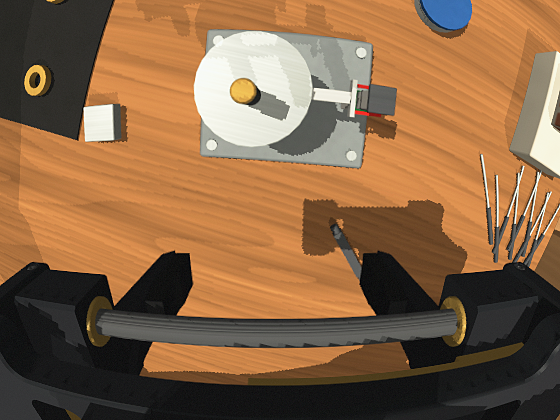

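Run:
```python
from h import *
W=load('w1')
hsv=cv2.cvtColor(W['color'],cv2.COLOR_RGB2HSV)
m=cv2.inRange(hsv,(12,130,60),(35,255,255))[70:115,225:262]
cs,_=cv2.findContours(m,cv2.RETR_EXTERNAL,cv2.CHAIN_APPROX_NONE);c=max(cs,key=cv2.contourArea)
(u,v),rr=cv2.minEnclosingCircle(c);print(u+225,v+70,rr,cv2.boundingRect(c))
mo=cv2.moments(c);u,v=mo['m10']/mo['m00']+225,mo['m01']/mo['m00']+70
tip=onz(W,u,v,.179);print(u,v,tip)
T=load('top0');S=load('scene0')
print(tri([ray(W,u,v),ray(T,390.07,222.2)]),tri([ray(W,u,v),ray(T,390.07,222.2),ray(S,242.7,126.9)]))
# pan ellipse: bright low-sat
g=cv2.inRange(hsv,(0,0,150),(179,60,255))[25:165,185:320];cs,_=cv2.findContours(g,cv2.RETR_EXTERNAL,cv2.CHAIN_APPROX_NONE)
c=max(cs,key=cv2.contourArea);pts=np.array([onz(W,x+185,y+25,.12)[:2] for [[x,y]] in c])
print(len(pts),pts.min(0),pts.max(0))
```

```text
242.89805793762207 90.84951400756836 13.27735424041748 (5, 9, 27, 25)
242.6942433643571 90.62392278524646 [ 0.51417609 -0.22249117  0.179     ]
[ 0.51356491 -0.2229676   0.18184498] [ 0.51413125 -0.22328069  0.17959523]
592 [ 0.45589441 -0.292909  ] [ 0.57710448 -0.17294755]
```

Call:
{"fn": "play_rows", "kwargs": {
  "targets": [
    [[0,0,0],[0.1,1.0,-0.3],0],
    [[0,0,0],[0.1,1.0,-0.5],0],
    [[0,0,0],[0.1,1.0,-0.6],0],
    [[0,0,0],[0.1,1.0,-0.6],0],
    [[0,0,0],[0.1,1.0,-0.5],0]
  ]
}}

```text
clock: 1.7
tool_pos: [0.4512, -0.0771, 0.1628]
eef_rot: [-0.699, -0.106, 0.699, -0.106]
contact_force: [0.1, -0.1, -0.9]
opening: 1.0
```

Call:
{"fn": "play_rows", "kwargs": {
  "targets": [
    [[0,0,0],[0.1,1.0,-0.5],0],
    [[0,0,0],[0.12,1.0,-0.5],0],
    [[0,0,0],[0.12,1.0,-0.4],0],
    [[0,0,0],[0.12,0.9,-0.2],0],
    [[0,0,0],[0,0,0],0]
  ]
}}

```text
clock: 2.2
tool_pos: [0.4709, 0.0844, 0.0985]
eef_rot: [0.699, 0.111, -0.698, 0.109]
contact_force: [0.2, -0.4, 0.1]
opening: 0.999
```

Run:
```python
from h import *
s=r.get_state(); print(s['clock'],s['tool_pos'],s['contact_force'])
snap('wrist','w2')
```

```text
2.2 [0.47089456 0.08441724 0.09845158] [ 0.22110036 -0.36128617  0.0716704 ]
```

View pics/w2.png

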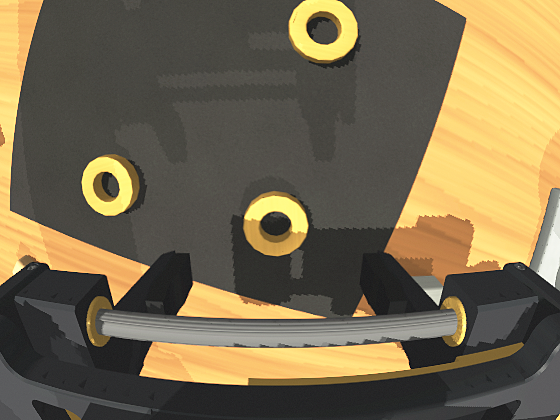

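```bash
cat >> h.py <<'E'
def rings(W,z=.010,roi=None,amin=800,amax=9000):
    hsv=cv2.cvtColor(W['color'],cv2.COLOR_RGB2HSV)
    m=cv2.inRange(hsv,(18,90,60),(36,255,255))
    if roi: k=np.zeros_like(m);k[roi[2]:roi[3],roi[0]:roi[1]]=255;m&=k
    m=cv2.morphologyEx(m,cv2.MORPH_OPEN,np.ones((3,3)))
    cs,h=cv2.findContours(m,cv2.RETR_CCOMP,cv2.CHAIN_APPROX_NONE);out=[]
    for i,c in enumerate(cs):
        if h[0][i][3]>=0: continue
        a=cv2.contourArea(c)
        if not amin<a<amax: continue
        (u,v),ax,_=cv2.fitEllipse(c);out.append((u,v,ax,onz(W,u,v,z)))
    return out
E
python3 - <<'E'
from h import *
W=load('w2')
for o in rings(W): print(o)
E
```

```text
(195.34165954589844, 373.9272766113281, (16.919689178466797, 100.77143096923828), array([0.30794796, 0.11182418, 0.01      ]))
(330.9858703613281, 361.5085144042969, (42.187007904052734, 325.91583251953125), array([0.36397931, 0.00085206, 0.01      ]))
(224.2509765625, 303.8105163574219, (28.13842010498047, 149.08462524414062), array([0.39701856, 0.1044799 , 0.01      ]))
(21.18914031982422, 255.94061279296875, (41.645809173583984, 60.02119445800781), array([0.36722899, 0.29992048, 0.01      ]))
(275.022705078125, 223.56768798828125, (63.30267333984375, 64.8468017578125), array([0.47253802, 0.08736564, 0.01      ]))
(110.07740020751953, 184.224609375, (56.437835693359375, 59.790470123291016), array([0.46366404, 0.2101562 , 0.01      ]))
(322.36077880859375, 29.86565399169922, (63.28801727294922, 68.70448303222656), array([0.60540739, 0.09854679, 0.01      ]))
(15.501884460449219, 134.8239288330078, (37.618961334228516, 249.2149658203125), array([0.47781624, 0.31199084, 0.01      ]))
```

Call:
{"fn": "play_rows", "kwargs": {
  "targets": [
    [[0,0,0],[0.05,0.06,-0.8],0],
    [[0,0,0],[0,0,-0.6],0],
    [[0,0,0],[0,0,-0.2],0],
    [[0,0,0],[0,0,0],0]
  ]
}}

```text
clock: 2.65
tool_pos: [0.4716, 0.0798, 0.0353]
eef_rot: [-0.698, -0.106, 0.7, -0.107]
contact_force: [-0.5, 0.0, 0.7]
opening: 1.0
```

Run:
```python
from h import *
for i in range(3):
    s=r.get_state(); print(s['clock'],s['tool_pos'],s['contact_force'])
snap('wrist','w3')
s=r.get_state(); print(s['clock'],s['tool_pos'],s['q'])
```

```text
2.65 [0.47163394 0.07980658 0.03527088] [-0.50734108  0.01676438  0.66733386]
2.65 [0.47163394 0.07980658 0.03527088] [-0.50734108  0.01676438  0.66733386]
2.65 [0.47163394 0.07980658 0.03527088] [-0.50734108  0.01676438  0.66733386]
2.7 [0.47201677 0.08031481 0.03601499] [-2.64878623e-01  9.35754370e-01 -1.14073392e-03  2.13845076e+00
  2.99570568e-02  6.82012506e-02 -1.56398440e+00]
```

View pics/w3.png

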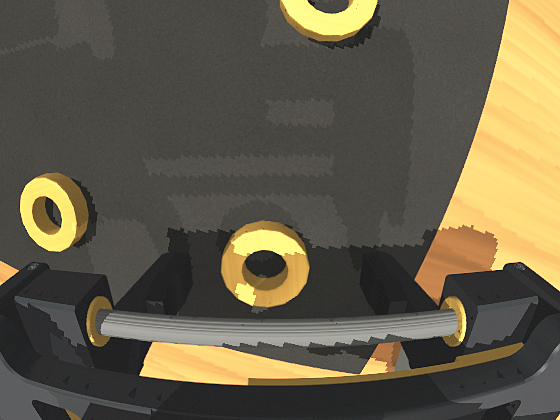

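Call:
{"fn": "play_rows", "kwargs": {
  "targets": [
    [[0,0,0],[0.02,0.17,-0.08],0],
    [[0,0,0],[0,0,-0.07],0],
    [[0,0,0],[0,0,0],0]
  ]
}}

```text
clock: 3.0
tool_pos: [0.4731, 0.0894, 0.0301]
eef_rot: [0.699, 0.108, -0.699, 0.107]
contact_force: [0.6, 0.2, 0.7]
opening: 0.996
```

Run:
```python
from h import *
s=r.get_state(); print(s['clock'],s['tool_pos'],s['eef_rot'],s['q'],s['contact_force'])
```

```text
3.0 [0.47306934 0.08944682 0.03007226] [ 0.69917945  0.10766745 -0.69857016  0.10749673] [-2.81378754e-01  9.48470467e-01 -1.98021325e-03  2.13155868e+00
  2.44188427e-02  6.06968283e-02 -1.57222745e+00] [0.59354894 0.19741116 0.68345139]
```

Call:
{"fn": "play_rows", "kwargs": {
  "targets": [
    [[0,0,0],[0,-0.05,0],120],
    [[0,0,0],[0,0,0],180],
    [[0,0,0],[0,0,0],180],
    [[0,0,0],[0,0,0],180]
  ],
  "newtons": 20
}}

```text
clock: 3.4
tool_pos: [0.4728, 0.0869, 0.0298]
eef_rot: [0.699, 0.107, -0.699, 0.107]
contact_force: [0.2, 0.1, -0.5]
opening: 0.659
```

Call:
{"fn": "play_rows", "kwargs": {
  "targets": [
    [[0,0,0],[0,0,0],180],
    [[0,0,0],[0,0,0],180],
    [[0,0,0],[0,0,0],180]
  ]
}}

```text
clock: 3.7
tool_pos: [0.4728, 0.0869, 0.0298]
eef_rot: [0.699, 0.107, -0.699, 0.107]
contact_force: [0.0, 0.5, 0.1]
opening: 0.483
```

Call:
{"fn": "play_rows", "kwargs": {
  "targets": [
    [[0,0,0],[0,0,0.4],180],
    [[0,0,0],[0,0,1.0],180],
    [[0,0,0],[0.1,-0.6,0.9],180],
    [[0,0,0],[0.13,-0.9,0.7],180],
    [[0,0,0],[0.13,-0.9,0.6],180]
  ]
}}

```text
clock: 4.2
tool_pos: [0.4873, -0.0097, 0.1753]
eef_rot: [0.699, 0.108, -0.699, 0.108]
contact_force: [0.3, -0.3, -1.9]
opening: 0.484
```

Call:
{"fn": "play_rows", "kwargs": {
  "targets": [
    [[0,0,0],[0.13,-1,0.6],180],
    [[0,0,0],[0.13,-1,0.5],180],
    [[0,0,0],[0.13,-1,0.1],180],
    [[0,0,0],[0.13,-1,0],180],
    [[0,0,0],[0.13,-0.9,0],180]
  ]
}}

```text
clock: 4.7
tool_pos: [0.5126, -0.2072, 0.2218]
eef_rot: [-0.699, -0.107, 0.699, -0.107]
contact_force: [0.6, 0.4, -2.3]
opening: 0.486
```

Call:
{"fn": "play_rows", "kwargs": {
  "targets": [
    [[0,0,0],[0,0,0],180]
  ]
}}

```text
clock: 4.8
tool_pos: [0.5122, -0.2121, 0.2215]
eef_rot: [-0.699, -0.102, 0.7, -0.106]
contact_force: [-0.9, -0.5, -2.6]
opening: 0.483
```

Run:
```python
from h import *
s=r.get_state(); print(s['clock'],s['tool_pos'],s['contact_force'])
snap('wrist','w4')
```

```text
4.8 [ 0.51224287 -0.21210182  0.22147036] [-0.8577157  -0.45397653 -2.56356769]
```

View pics/w4.png

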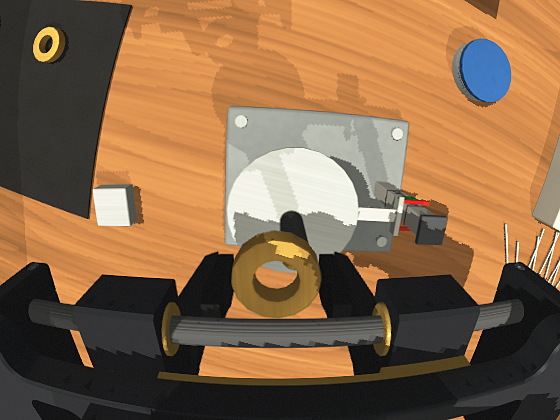

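```bash
cat >> h.py <<'E'
def heldring(W,tz,off=.0268,roi=(225,328,222,316)):
    hsv=cv2.cvtColor(W['color'],cv2.COLOR_RGB2HSV)
    m=cv2.inRange(hsv,(17,70,40),(36,255,255));k=np.zeros_like(m);k[roi[2]:roi[3],roi[0]:roi[1]]=255;m&=k
    return m
E
python3 - <<'E'
from h import *
W=load('w4');m=heldring(W,.2215)
cv2.imwrite('pics/m4.png',np.hstack([cv2.resize(m[210:330,210:350],None,fx=2.8,fy=2.8),cv2.resize(cv2.cvtColor(W['color'][210:330,210:350],cv2.COLOR_RGB2GRAY),None,fx=2.8,fy=2.8)]))
# predicted projections if ring centred on tcp
c=np.array([.5122,-.2121])
for z in(.2087,.1947):
  for R_ in(.011,.022):
    P=np.array([proj(W,[c[0]+R_*np.cos(a),c[1]+R_*np.sin(a),z]) for a in np.linspace(0,2*np.pi,60)]);print(z,R_,P.min(0),P.max(0))
E
```

```text
0.2087 0.011 [255.64486899 262.1750247 ] [301.9897607  301.82186939]
0.2087 0.022 [232.56000774 240.23610226] [324.9399013 319.5377028]
0.1947 0.011 [257.05564251 249.50582345] [299.90786532 287.1431786 ]
0.1947 0.022 [235.69999402 228.98270297] [321.13079197 304.21831851]
```

View pics/m4.png

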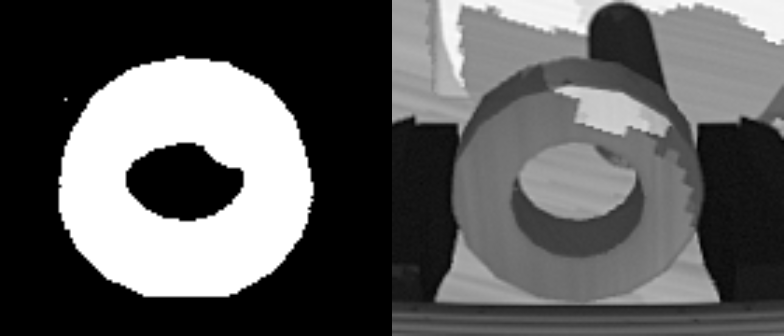

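Call:
{"fn": "play_rows", "kwargs": {
  "targets": [
    [[0,0,0],[0.04,-0.3,0],180],
    [[0,0,0],[0,0,0],180]
  ]
}}

```text
clock: 5.05
tool_pos: [0.5147, -0.2177, 0.2216]
eef_rot: [-0.699, -0.107, 0.699, -0.107]
contact_force: [-0.8, -0.3, -2.1]
opening: 0.485
```

Run:
```python
from h import *
W=snap('wrist','w5')
s=r.get_state(); print(s['clock'],s['tool_pos'],s['contact_force'],s['eef_rot'])
cv2.imwrite('pics/m5.png',cv2.resize(W['color'][180:330,190:370,::-1],None,fx=4,fy=4,interpolation=cv2.INTER_CUBIC))
```

```text
5.1 [ 0.51473056 -0.21676361  0.22157803] [ 0.27271341  1.36517715 -1.77551181] [-0.69876215 -0.1075594   0.69900855 -0.10746854]
```

View pics/m5.png

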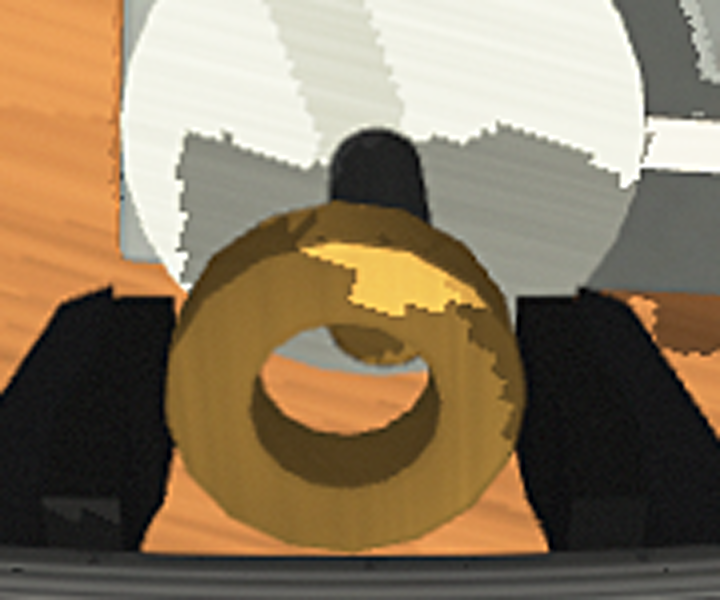

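```bash
cat >> h.py <<'E'
def tipinring(W,tz,top,tipuv,zt=.179,roff=.0128):
    """top: (ul,ur,vt,vb) px of upper bore rim; tipuv (ul,ur,vbottom) of the spindle tip"""
    zr=tz-roff
    c=onz(W,(top[0]+top[1])/2,(top[2]+top[3])/2,zr)
    # correct for ellipse centre bias
    for _ in range(3):
        P=np.array([proj(W,[c[0]+.011*np.cos(a),c[1]+.011*np.sin(a),zr]) for a in np.linspace(0,2*np.pi,72)])
        m=(P.min(0)+P.max(0))/2; e=np.array([(top[0]+top[1])/2,(top[2]+top[3])/2])-m
        c=c+onz(W,*(np.array(proj(W,c))+e),zr)-c
    t=c.copy();t[2]=zt
    u,v=proj(W,c*[1,1,0]+[0,0,zt]); t=onz(W,(tipuv[0]+tipuv[1])/2,v,zt)
    for _ in range(8):
        P=np.array([proj(W,[t[0]+.0085*np.cos(a),t[1]+.0085*np.sin(a),zt]) for a in np.linspace(0,2*np.pi,72)])
        e=np.array([(tipuv[0]+tipuv[1])/2-(P[:,0].min()+P[:,0].max())/2, tipuv[2]-P[:,1].max()])
        t=onz(W,*(np.array(proj(W,t))+e),zt)
    print('ring',c,'tip',t,'move units',(t-c)[:2]/.04,'rim check',P.min(0),P.max(0)); return c,t
E
python3 - <<'E'
from h import *
W=load('w5')
q=lambda u,v:(u/4+190-.4,v/4+180-.4)
tipinring(W,.2216,(q(251,0)[0],q(439,0)[0],q(0,323)[1],q(0,487)[1]),(q(329,0)[0],q(430,0)[0],q(0,366)[1]))
E
```

```text
ring [ 0.51488317 -0.21604293  0.2088    ] tip [ 0.51444335 -0.22125154  0.179     ] move units [-0.01099533 -0.13021523] rim check [269.27088271 243.87604731] [299.67911729 271.1       ]
```

Call:
{"fn": "play_rows", "kwargs": {
  "targets": [
    [[0,0,0],[0,-0.14,-0.12],180],
    [[0,0,0],[0,0,0],180]
  ]
}}

```text
clock: 5.3
tool_pos: [0.5143, -0.2227, 0.2163]
eef_rot: [-0.698, -0.107, 0.699, -0.107]
contact_force: [-0.2, -0.3, -1.5]
opening: 0.484
```

Run:
```python
from h import *
W=snap('wrist','w6')
s=r.get_state(); print(s['clock'],s['tool_pos'],s['contact_force'],s['eef_rot'])
cv2.imwrite('pics/m6.png',cv2.resize(W['color'][180:330,190:370,::-1],None,fx=4,fy=4,interpolation=cv2.INTER_CUBIC))
```

```text
5.35 [ 0.51446077 -0.22241323  0.21650767] [-0.12159134 -0.25821011 -1.85947089] [-0.69855368 -0.10755258  0.69923719 -0.10734314]
```

View pics/m6.png

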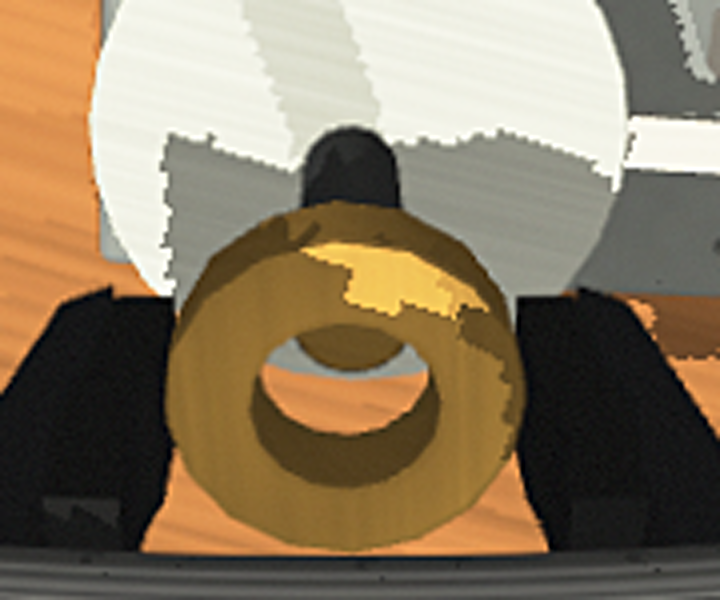

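Run:
```python
from h import *
W=load('w6')
q=lambda u,v:(u/4+190-.4,v/4+180-.4)
tipinring(W,.2165,(q(251,0)[0],q(439,0)[0],q(0,323)[1],q(0,487)[1]),(q(292,0)[0],q(410,0)[0],q(0,371)[1]))
```

```text
ring [ 0.51458027 -0.22101605  0.2037    ] tip [ 0.51479392 -0.22178936  0.179     ] move units [ 0.00534127 -0.01933286] rim check [261.64948875 244.30054259] [293.05051125 272.35      ]
```

Call:
{"fn": "play_rows", "kwargs": {
  "targets": [
    [[0,0,0],[0,-0.02,-0.15],180],
    [[0,0,0],[0,0,-0.15],180],
    [[0,0,0],[0,0,-0.1],180],
    [[0,0,0],[0,0,0],180]
  ]
}}

```text
clock: 5.75
tool_pos: [0.5143, -0.2231, 0.2001]
eef_rot: [-0.698, -0.108, 0.699, -0.107]
contact_force: [0.8, -0.2, -2.3]
opening: 0.482
```

Run:
```python
from h import *
W=snap('wrist','w7')
s=r.get_state(); print(s['clock'],s['tool_pos'],s['contact_force'],s['eef_rot'])
cv2.imwrite('pics/m7.png',cv2.resize(W['color'][180:330,190:370,::-1],None,fx=4,fy=4,interpolation=cv2.INTER_CUBIC))
```

```text
5.8 [ 0.5145687  -0.22321449  0.20047006] [-0.27978601  0.16697158 -1.04357909] [-0.69861507 -0.10757147  0.69918343 -0.10727483]
```

View pics/m7.png

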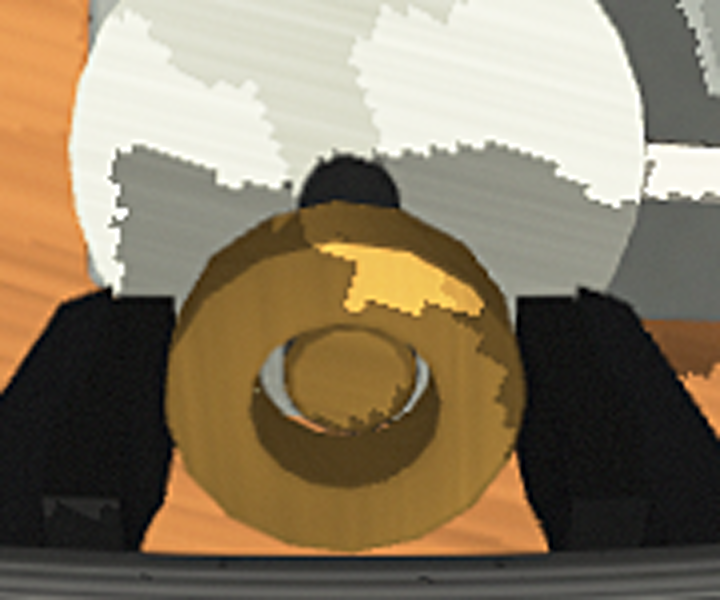

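Call:
{"fn": "play_rows", "kwargs": {
  "targets": [
    [[0,0,0],[0,0,-0.35],180],
    [[0,0,0],[0,0,-0.4],180],
    [[0,0,0],[0,0,-0.3],180],
    [[0,0,0],[0,0,-0.12],180],
    [[0,0,0],[0,0,0],180]
  ]
}}

```text
clock: 6.3
tool_pos: [0.5145, -0.2233, 0.1536]
eef_rot: [-0.699, -0.108, 0.699, -0.107]
contact_force: [-0.3, 0.5, -1.5]
opening: 0.486
```

Run:
```python
from h import *
W=snap('wrist','w8')
s=r.get_state(); print(s['clock'],s['tool_pos'],s['contact_force'],s['eef_rot'])
cv2.imwrite('pics/m8.png',cv2.resize(W['color'][180:330,190:370,::-1],None,fx=4,fy=4,interpolation=cv2.INTER_CUBIC))
```

```text
6.35 [ 0.51489979 -0.22339892  0.15415615] [ 0.85767102 -0.85510737 -1.2560378 ] [-0.69890509 -0.1073666   0.69890722 -0.10739082]
```

View pics/m8.png

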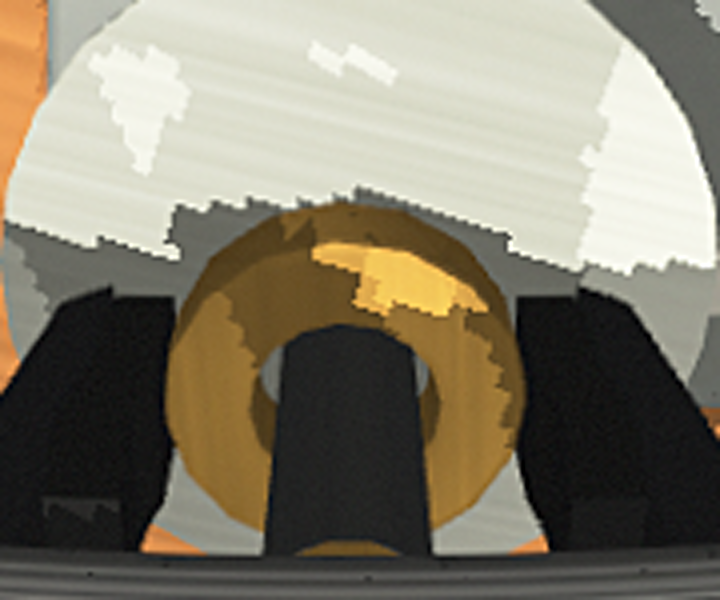

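Call:
{"fn": "play_rows", "kwargs": {
  "targets": [
    [[0,0,0],[0,0,-0.1],180],
    [[0,0,0],[0,0,-0.07],180],
    [[0,0,0],[0,0,-0.04],180],
    [[0,0,0],[0,0,0],180]
  ]
}}

```text
clock: 6.75
tool_pos: [0.5148, -0.2234, 0.1457]
eef_rot: [-0.699, -0.107, 0.699, -0.107]
contact_force: [0.2, 0.1, -2.1]
opening: 0.49
```

Run:
```python
from h import *
W=snap('wrist','w9')
s=r.get_state(); print(s['clock'],s['tool_pos'],s['contact_force'],s['eef_rot'])
```

```text
6.8 [ 0.51477362 -0.22340761  0.14574715] [-0.64966104  0.14828911 -1.62103378] [-0.69889687 -0.10733768  0.69892232 -0.1073749 ]
```

View pics/w9.png

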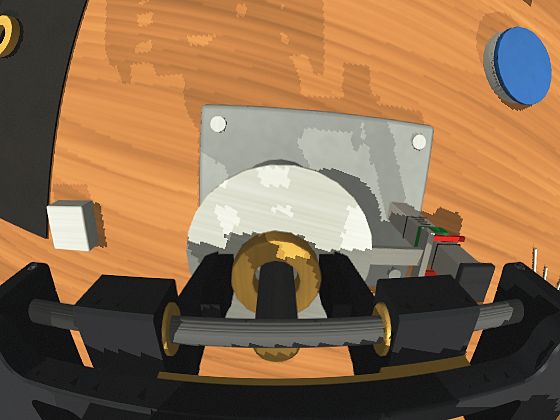

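Call:
{"fn": "play_rows", "kwargs": {
  "targets": [
    [[0,0,0],[0,0,-0.06],180],
    [[0,0,0],[0,0,-0.06],180],
    [[0,0,0],[0,0,0],180],
    [[0,0,0],[0,0,0],110],
    [[0,0,0],[0,0,0],100]
  ]
}}

```text
clock: 7.3
tool_pos: [0.5149, -0.2234, 0.1411]
eef_rot: [0.699, 0.107, -0.699, 0.107]
contact_force: [-0.3, 0.1, 0.2]
opening: 0.603
```

Call:
{"fn": "play_rows", "kwargs": {
  "targets": [
    [[0,0,0],[0,0,0],70],
    [[0,0,0],[0,0,0],60]
  ]
}}

```text
clock: 7.5
tool_pos: [0.5149, -0.2234, 0.1411]
eef_rot: [0.699, 0.107, -0.699, 0.107]
contact_force: [-0.4, -0.3, 0.1]
opening: 0.752
```

Run:
```python
from h import *
W=snap('wrist','w10')
s=r.get_state(); print(s['clock'],s['tool_pos'],s['contact_force'],s['opening'])
```

```text
7.55 [ 0.51482432 -0.22344459  0.14102237] [-0.21659982 -0.24555039  0.11831535] 0.7629504291172293
```

View pics/w10.png

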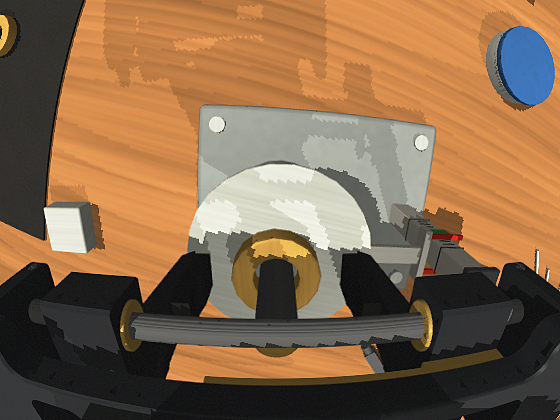

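Call:
{"fn": "play_rows", "kwargs": {
  "targets": [
    [[0,0,0],[0,0,0.6],60],
    [[0,0,0],[0,0,1.0],60],
    [[0,0,0],[0,0,0.7],40],
    [[0,0,0],[0.3,0.9,0],0],
    [[0,0,0],[0.3,1.0,0],0]
  ]
}}

```text
clock: 8.05
tool_pos: [0.5393, -0.1488, 0.2343]
eef_rot: [0.7, 0.105, -0.698, 0.106]
contact_force: [0.6, 1.3, -0.6]
opening: 0.991
```

Call:
{"fn": "play_rows", "kwargs": {
  "targets": [
    [[0,0,0],[0.3,1.0,-0.3],0],
    [[0,0,0],[0.3,1.0,-0.5],0],
    [[0,0,0],[0.3,1.0,-0.6],0],
    [[0,0,0],[0.3,1.0,-0.6],0],
    [[0,0,0],[0.3,1.0,-0.6],0]
  ]
}}

```text
clock: 8.55
tool_pos: [0.5992, 0.0542, 0.1281]
eef_rot: [0.699, 0.107, -0.699, 0.107]
contact_force: [0.5, -0.5, 0.5]
opening: 1.002
```

Call:
{"fn": "play_rows", "kwargs": {
  "targets": [
    [[0,0,0],[0.15,1.0,-0.5],0],
    [[0,0,0],[0,0.2,0],0],
    [[0,0,0],[0,0,0],0]
  ]
}}

```text
clock: 8.85
tool_pos: [0.6042, 0.1031, 0.1084]
eef_rot: [-0.698, -0.109, 0.699, -0.108]
contact_force: [0.4, -1.1, 0.5]
opening: 0.999
```

Run:
```python
from h import *
W=snap('wrist','w11');snap('scene','scene1');W=load('w11')
s=r.get_state(); print(s['clock'],s['tool_pos'],s['contact_force'],s['q'])
for o in rings(W): 
  if o[2][1]<80:print(o)
S=load('scene1');im=S['color'][110:210,190:290];cv2.imwrite('pics/zscene1.png',cv2.resize(im[:,:,::-1],None,fx=6,fy=6,interpolation=cv2.INTER_CUBIC))
```

```text
8.95 [0.60499504 0.09859326 0.10944799] [ 0.31987079 -0.17417852 -0.54603657] [-0.21495105  0.87845718 -0.04071671  1.7212862   0.06435265  0.54306018
 -1.56362554]
(284.191162109375, 222.1209716796875, (60.4808235168457, 61.96086502075195), array([0.60528278, 0.0989108 , 0.01      ]))
(110.84351348876953, 140.61253356933594, (55.779457092285156, 58.768978118896484), array([0.62618362, 0.23912088, 0.01      ]))
```

View pics/w11.png

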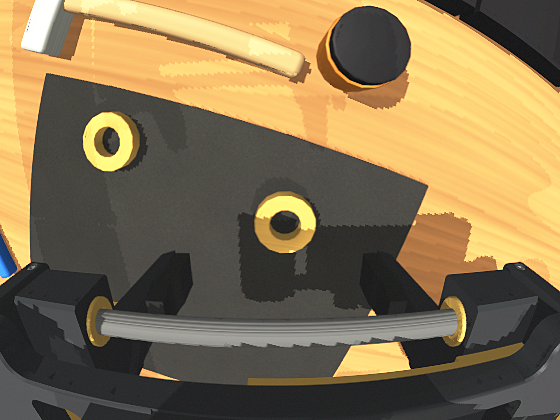

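View pics/zscene1.png

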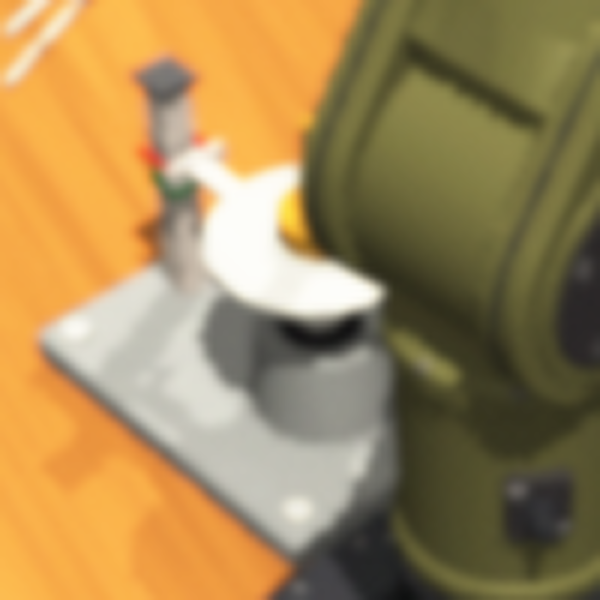

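Call:
{"fn": "play_rows", "kwargs": {
  "targets": [
    [[0,0,0],[0,0,-0.7],0],
    [[0,0,0],[0,0,-0.7],0],
    [[0,0,0],[0,0,-0.4],0],
    [[0,0,0],[0,0,-0.15],0],
    [[0,0,0],[0,0,0],0]
  ]
}}

```text
clock: 9.45
tool_pos: [0.6048, 0.0994, 0.0309]
eef_rot: [-0.699, -0.107, 0.699, -0.107]
contact_force: [-0.1, -0.3, -0.0]
opening: 1.001
```

Run:
```python
from h import *
W=snap('wrist','w12')
s=r.get_state(); print(s['clock'],s['tool_pos'],s['contact_force'])
```

```text
9.5 [0.60534077 0.09985722 0.0315952 ] [ 0.0286532  -0.67302905  0.43998398]
```

View pics/w12.png

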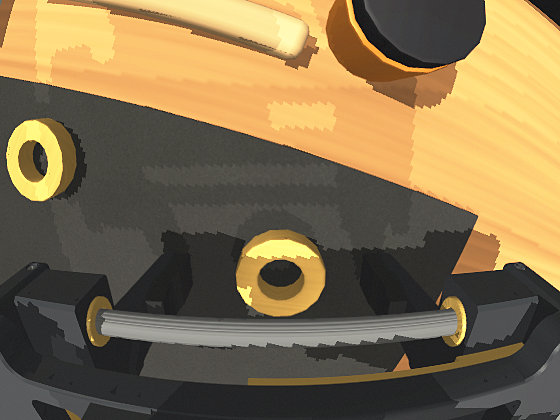

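Call:
{"fn": "play_rows", "kwargs": {
  "targets": [
    [[0,0,0],[0,0,-0.03],100],
    [[0,0,0],[0,-0.02,0],180],
    [[0,0,0],[0,0,0],180],
    [[0,0,0],[0,0,0],180],
    [[0,0,0],[0,0,0],180]
  ]
}}

```text
clock: 10.0
tool_pos: [0.6049, 0.0999, 0.0299]
eef_rot: [0.699, 0.107, -0.699, 0.107]
contact_force: [-0.8, 1.1, 0.2]
opening: 0.574
```

Call:
{"fn": "play_rows", "kwargs": {
  "targets": [
    [[0,0,0],[0,0,0],180],
    [[0,0,0],[0,0,0],180]
  ]
}}

```text
clock: 10.2
tool_pos: [0.6049, 0.0996, 0.0299]
eef_rot: [0.699, 0.107, -0.699, 0.107]
contact_force: [1.4, -0.5, 1.3]
opening: 0.493
```

Call:
{"fn": "play_rows", "kwargs": {
  "targets": [
    [[0,0,0],[0,0,0.4],180],
    [[0,0,0],[0,0,1.0],180],
    [[0,0,0],[-0.2,-0.6,0.9],180],
    [[0,0,0],[-0.25,-0.9,0.7],180],
    [[0,0,0],[-0.25,-0.9,0.6],180]
  ]
}}

```text
clock: 10.7
tool_pos: [0.5768, 0.0034, 0.1764]
eef_rot: [0.7, 0.108, -0.698, 0.108]
contact_force: [0.3, -0.7, -0.8]
opening: 0.488
```

Call:
{"fn": "play_rows", "kwargs": {
  "targets": [
    [[0,0,0],[-0.3,-1,0.6],180],
    [[0,0,0],[-0.3,-1,0.4],180],
    [[0,0,0],[-0.3,-1,0.1],180],
    [[0,0,0],[-0.3,-1,0],180],
    [[0,0,0],[-0.25,-0.9,0],180]
  ]
}}

```text
clock: 11.2
tool_pos: [0.5177, -0.1943, 0.219]
eef_rot: [0.699, 0.107, -0.699, 0.107]
contact_force: [0.1, -0.6, -1.7]
opening: 0.487
```

Call:
{"fn": "play_rows", "kwargs": {
  "targets": [
    [[0,0,0],[-0.1,-0.6,0],180],
    [[0,0,0],[0,0,0],180]
  ]
}}

```text
clock: 11.4
tool_pos: [0.5129, -0.2213, 0.2186]
eef_rot: [-0.699, -0.103, 0.7, -0.106]
contact_force: [0.0, 0.3, -0.9]
opening: 0.495
```

```bash
cat >> h.py <<'E'
def zoom(n,f,roi=(180,330,190,370)):
    W=snap('wrist',f);s=r.get_state();print(s['clock'],s['tool_pos'],s['contact_force'],s['opening'])
    cv2.imwrite('pics/'+n+'.png',cv2.resize(W['color'][roi[0]:roi[1],roi[2]:roi[3],::-1],None,fx=4,fy=4,interpolation=cv2.INTER_CUBIC))
E
python3 - <<'E'
from h import *
zoom('m13','w13')
E
```

```text
11.45 [ 0.51397614 -0.21806706  0.21846423] [ 1.14876398  0.9150645  -1.40471712] 0.4875283093692605
```

View pics/m13.png

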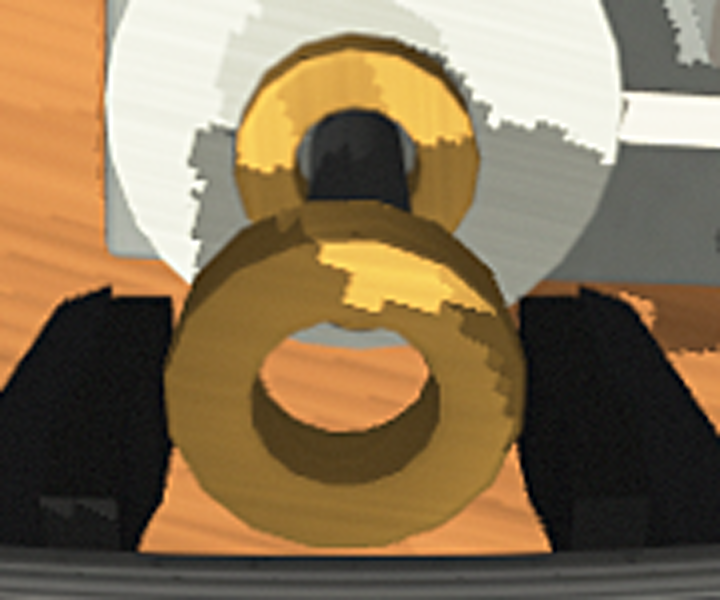

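Run:
```python
from h import *
W=load('w13')
q=lambda u,v:(u/4+190-.4,v/4+180-.4)
tipinring(W,.2185,(q(252,0)[0],q(440,0)[0],q(0,322)[1],q(0,484)[1]),(q(300,0)[0],q(418,0)[0],q(0,329)[1]),zt=.172)
```

```text
ring [ 0.51331498 -0.21977434  0.2057    ] tip [ 0.51549995 -0.22116027  0.172     ] move units [ 0.05462433 -0.03464843] rim check [264.32060097 234.55751703] [294.37939903 261.85      ]
```

Call:
{"fn": "play_rows", "kwargs": {
  "targets": [
    [[0,0,0],[0.03,-0.04,-0.2],180],
    [[0,0,0],[0,0,-0.15],180],
    [[0,0,0],[0,0,0],180],
    [[0,0,0],[0,0,0],180]
  ]
}}

```text
clock: 11.85
tool_pos: [0.5161, -0.2166, 0.2033]
eef_rot: [-0.699, -0.108, 0.699, -0.108]
contact_force: [-0.4, -0.3, -1.6]
opening: 0.483
```

Run:
```python
from h import *
zoom('m14','w14')
```

```text
11.9 [ 0.51615607 -0.21698851  0.20358031] [ 0.78569792  0.28134254 -0.88724211] 0.48491197469353187
```

View pics/m14.png

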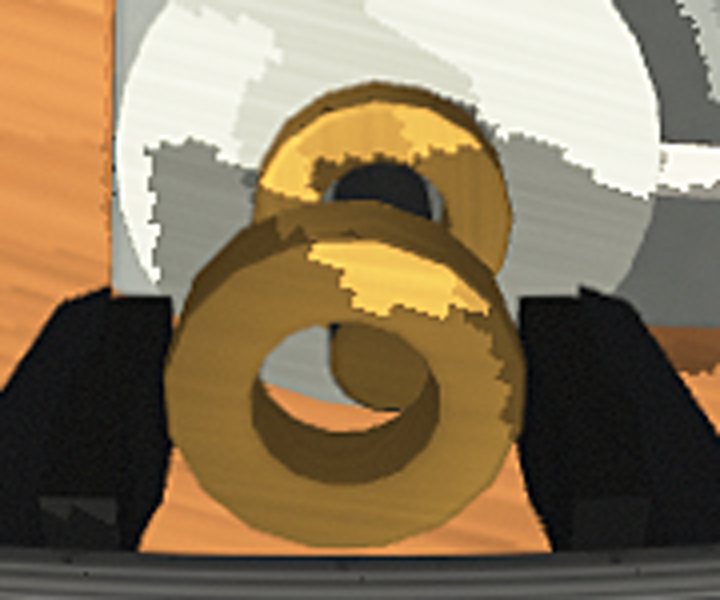

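Run:
```python
from h import *
W=load('w14')
q=lambda u,v:(u/4+190-.4,v/4+180-.4)
tipinring(W,.2036,(q(252,0)[0],q(440,0)[0],q(0,322)[1],q(0,484)[1]),(q(329,0)[0],q(451,0)[0],q(0,411)[1]),zt=.172)
```

```text
ring [ 0.51667217 -0.21501316  0.1908    ] tip [ 0.51531093 -0.22154687  0.172     ] move units [-0.03403119 -0.16334281] rim check [271.02948848 254.0998765 ] [303.17051152 282.35      ]
```

Call:
{"fn": "play_rows", "kwargs": {
  "targets": [
    [[0,0,0],[-0.04,-0.16,0],180],
    [[0,0,0],[0,0,0],180],
    [[0,0,0],[0,0,0],180]
  ]
}}

```text
clock: 12.2
tool_pos: [0.5143, -0.2247, 0.2038]
eef_rot: [0.699, 0.107, -0.699, 0.107]
contact_force: [0.6, -0.0, -1.8]
opening: 0.489
```

Run:
```python
from h import *
zoom('m15','w15')
```

```text
12.25 [ 0.51437487 -0.22445274  0.20387809] [ 1.31934317  0.10216094 -1.2568002 ] 0.4869384813734013
```

View pics/m15.png

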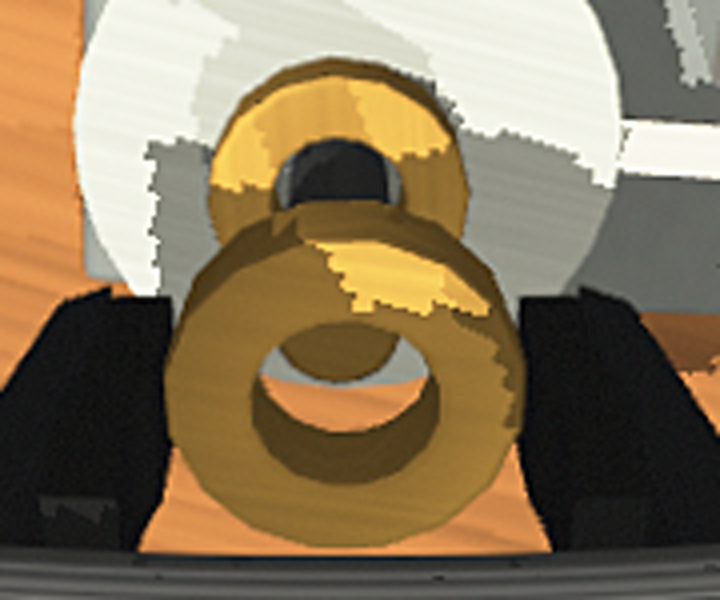

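Run:
```python
from h import *
W=load('w15')
q=lambda u,v:(u/4+190-.4,v/4+180-.4)
tipinring(W,.2038,(q(252,0)[0],q(440,0)[0],q(0,322)[1],q(0,484)[1]),(q(275,0)[0],q(402,0)[0],q(0,382)[1]),zt=.172)
```

```text
ring [ 0.51470212 -0.22314473  0.191     ] tip [ 0.51552586 -0.22187273  0.172     ] move units [0.02059356 0.03180012] rim check [258.02163723 246.24620176] [290.42836277 275.1       ]
```

Call:
{"fn": "play_rows", "kwargs": {
  "targets": [
    [[0,0,0],[0.02,0.03,0],180],
    [[0,0,0],[0,0,-0.12],180],
    [[0,0,0],[0,0,-0.14],180],
    [[0,0,0],[0,0,0],180]
  ]
}}

```text
clock: 12.65
tool_pos: [0.5146, -0.2227, 0.1923]
eef_rot: [-0.698, -0.108, 0.7, -0.107]
contact_force: [0.1, 0.6, -0.8]
opening: 0.487
```

Run:
```python
from h import *
zoom('m16','w16')
```

```text
12.7 [ 0.51477851 -0.22278306  0.19267077] [-0.26090843  0.02997232 -1.36865247] 0.49091458316444386
```

View pics/m16.png

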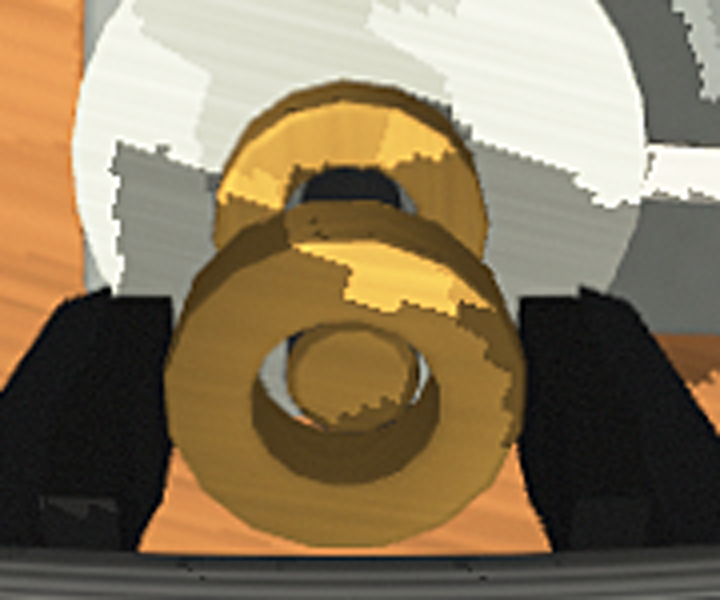

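Call:
{"fn": "play_rows", "kwargs": {
  "targets": [
    [[0,0,0],[0.01,-0.02,-0.25],180],
    [[0,0,0],[0,0,-0.3],180],
    [[0,0,0],[0,0,-0.2],180],
    [[0,0,0],[0,0,-0.1],180],
    [[0,0,0],[0,0,0],180]
  ]
}}

```text
clock: 13.2
tool_pos: [0.5151, -0.2236, 0.1584]
eef_rot: [-0.698, -0.108, 0.699, -0.107]
contact_force: [-0.8, 0.5, -1.3]
opening: 0.493
```

Run:
```python
from h import *
zoom('m17','w17')
```

```text
13.25 [ 0.51545236 -0.22371889  0.15893994] [ 0.06250227  0.38106471 -1.65617313] 0.4913351040268479
```

View pics/m17.png

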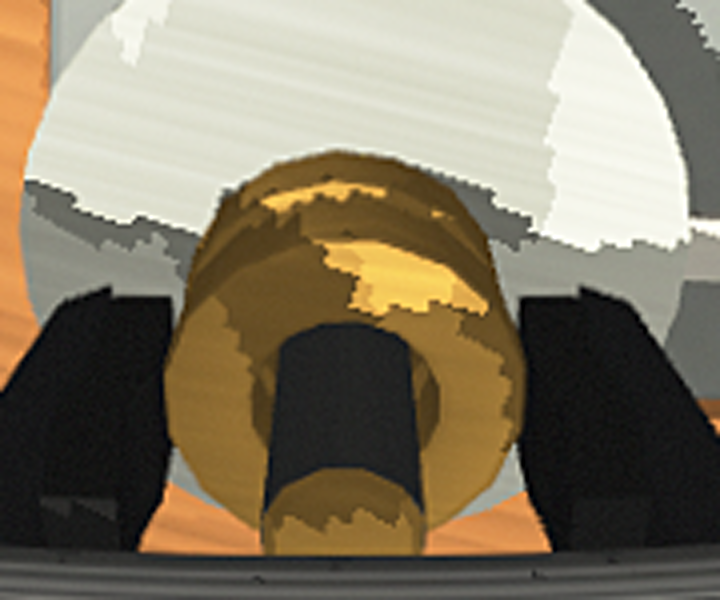

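View pics/w17.png

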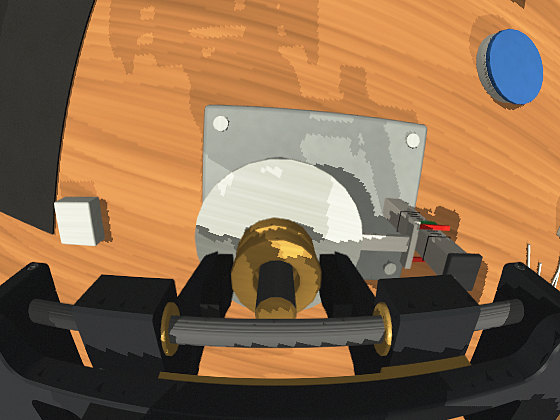

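Call:
{"fn": "play_rows", "kwargs": {
  "targets": [
    [[0,0,0],[0,0,-0.08],180],
    [[0,0,0],[0,0,-0.06],180],
    [[0,0,0],[0,0,-0.05],180],
    [[0,0,0],[0,0,-0.05],180],
    [[0,0,0],[0,0,0],180]
  ]
}}

```text
clock: 13.75
tool_pos: [0.5156, -0.2238, 0.1496]
eef_rot: [-0.699, -0.107, 0.699, -0.107]
contact_force: [-0.3, 0.6, -1.2]
opening: 0.489
```

Run:
```python
from h import *
zoom('m18','w18')
```

```text
13.8 [ 0.5155912  -0.22377767  0.14968513] [-0.69384081 -0.45059271 -0.43385236] 0.4894788957501938
```

View pics/m18.png

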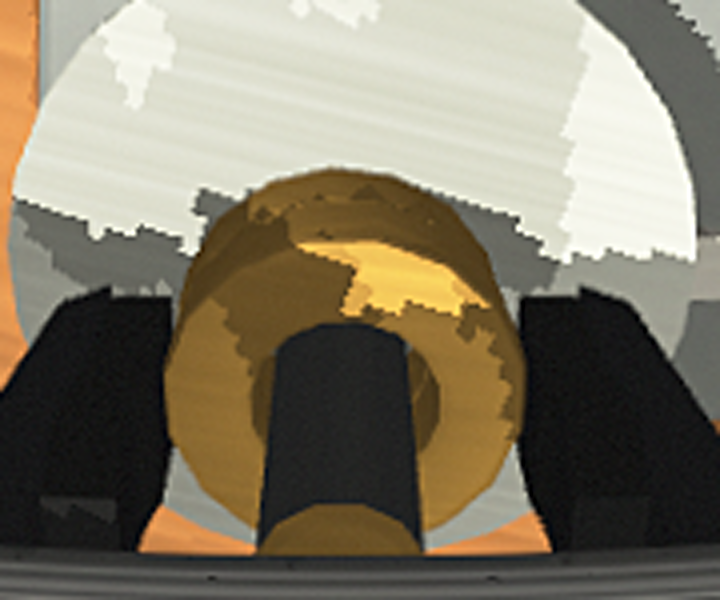

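Call:
{"fn": "play_rows", "kwargs": {
  "targets": [
    [[0,0,0],[0,0,-0.05],180],
    [[0,0,0],[0,0,0],180],
    [[0,0,0],[0,0,0],110],
    [[0,0,0],[0,0,0],80],
    [[0,0,0],[0,0,0],60]
  ]
}}

```text
clock: 14.3
tool_pos: [0.5157, -0.2238, 0.1479]
eef_rot: [0.699, 0.107, -0.699, 0.107]
contact_force: [0.4, -0.5, 0.3]
opening: 0.725
```

Call:
{"fn": "play_rows", "kwargs": {
  "targets": [
    [[0,0,0],[0,0,0.2],60],
    [[0,0,0],[0,0,0.8],60],
    [[0,0,0],[0,0,0.9],60],
    [[0,0,0],[-0.4,0.4,0.3],0],
    [[0,0,0],[-0.5,0.5,0],0]
  ]
}}

```text
clock: 14.8
tool_pos: [0.4814, -0.1886, 0.2385]
eef_rot: [0.701, 0.106, -0.697, 0.108]
contact_force: [-0.0, -0.1, -0.7]
opening: 0.925
```

Call:
{"fn": "play_rows", "kwargs": {
  "targets": [
    [[0,0,0],[-0.8,0,0],0],
    [[0,0,0],[-0.4,0,0],0],
    [[0,0,0],[0,0,0],0]
  ]
}}

```text
clock: 15.1
tool_pos: [0.4292, -0.188, 0.2364]
eef_rot: [-0.698, -0.107, 0.7, -0.107]
contact_force: [0.6, -1.2, -0.5]
opening: 1.002
```

Run:
```python
from h import *
zoom('m19','w19',(20,170,240,420));snap('scene','scene2')
S=load('scene2');im=S['color'][110:210,190:290];cv2.imwrite('pics/zscene2.png',cv2.resize(im[:,:,::-1],None,fx=6,fy=6,interpolation=cv2.INTER_CUBIC))
```

```text
15.15 [ 0.43145223 -0.18804367  0.2364572 ] [0.18293578 0.76017022 0.45241994] 0.9983118314708531
```

View pics/w19.png

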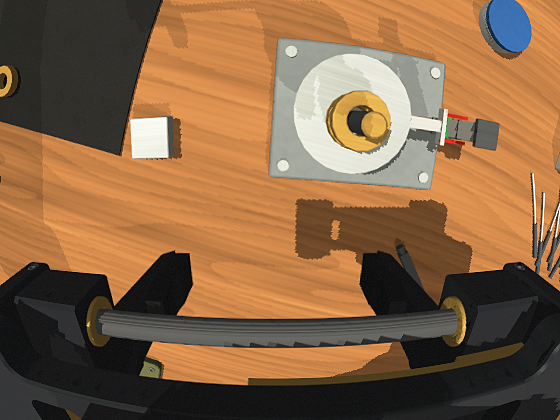

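View pics/zscene2.png

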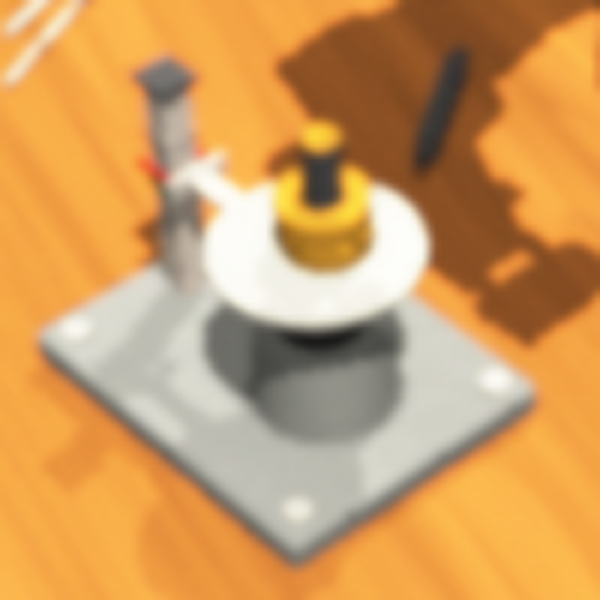

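Run:
```python
from h import *
t=[]
for f,(v,u) in dict(w1=(70,330),w9=(195,380),w10=(195,390),w17=(190,370),w19=(90,420),w5=(140,340)).items():
    im=load(f)['color'][v:v+65,u:u+85,::-1]; im=cv2.resize(im,(260,200),interpolation=cv2.INTER_CUBIC);cv2.putText(im,f,(3,15),0,.5,(255,0,0));t.append(im)
for f in('scene0','scene2'):
    im=load(f)['color'][118:163,197:242,::-1];t.append(cv2.resize(im,(260,200),interpolation=cv2.INTER_CUBIC))
t.append(t[-1]*0)
cv2.imwrite('pics/mk.png',np.vstack([np.hstack(t[i:i+3]) for i in(0,3,6)]))
```

```text
(no output)
```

View pics/mk.png

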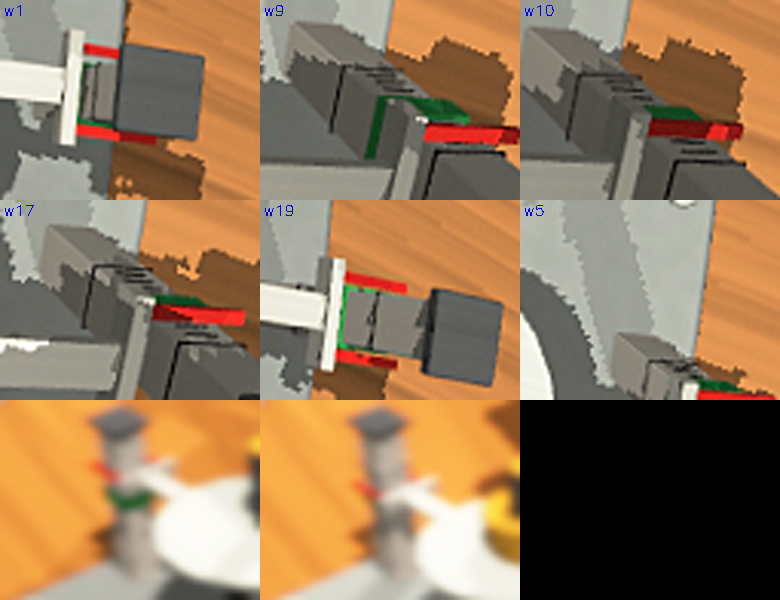

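Run:
```python
from h import *
k=85/260; 
def px(f,u0,v0,x,y): return (u0+(x+.5)*85/260-.5, v0+(y+.5)*65/200-.5)
W1=load('w1');W9=load('w9');W19=load('w19');T=load('top0')
for z in(.143,.146):
  print(z,onz(W1,*px(0,330,70,159,92),z), onz(W19,*px(0,420,90,207,138),z))
print([onz(W1,*px(0,330,70,*c),.143)[:2].round(4) for c in((120,44),(204,56),(196,139),(116,129))])
print(onz(W19,*px(0,420,90,170,125),.0)) 
# corner of bottom of band w9
pc=px(0,380,195,125,97);pb=px(0,380,195,110,158)
a=np.array([.229,-.973]);a/=np.linalg.norm(a);x=np.array([-a[1],a[0]])
for col in((.5435,-.320),(.546,-.320),(.5435,-.317),(.541,-.322)):
  col=np.array(col)
  for p,sx in((pc,1),(pb,-1)):
    xy=col-.0085*a+.0085*sx*x
    o,w=ray(W9,*p); t=((xy-o[:2])@w[:2])/(w[:2]@w[:2]); q=o+t*w; print(col,sx,q,'miss',(q[:2]-xy)*1000)
```

```text
0.143 [ 0.54344763 -0.31868139  0.143     ] [ 0.54418046 -0.31881271  0.143     ]
0.146 [ 0.54301351 -0.31778633  0.146     ] [ 0.54362012 -0.31663146  0.146     ]
[array([ 0.551 , -0.3053]), array([ 0.5567, -0.3269]), array([ 0.5361, -0.3319]), array([ 0.5306, -0.3113])]
[ 0.56812573 -0.40227233  0.        ]
[ 0.5435 -0.32  ] 1 [ 0.55074008 -0.31009518  0.08032174] miss [ 0.91345439 -0.31642701]
[ 0.5435 -0.32  ] -1 [ 0.53597081 -0.31490847  0.07730637] miss [ 2.69205296 -1.23509671]
[ 0.546 -0.32 ] 1 [ 0.55100793 -0.30932195  0.08161195] miss [-1.31869281  0.45680444]
[ 0.546 -0.32 ] -1 [ 0.53640553 -0.31396093  0.07884666] miss [ 0.62677631 -0.28756097]
[ 0.5435 -0.317 ] 1 [ 0.55166796 -0.30741661  0.0847912 ] miss [ 1.84133213 -0.63785037]
[ 0.5435 -0.317 ] -1 [ 0.53710785 -0.31243014  0.08133507] miss [ 3.82909585 -1.75676473]
[ 0.541 -0.322] 1 [ 0.54985364 -0.31265413  0.07605189] miss [ 2.52701643 -0.87537622]
[ 0.541 -0.322] -1 [ 0.53477806 -0.31750823  0.07308029] miss [ 3.99930102 -1.83485378]
```

Run:
```python
from h import *
S0=load('scene0');S2=load('scene2')
def cen(d,roi,lo,hi):
    hsv=cv2.cvtColor(d['color'],cv2.COLOR_RGB2HSV);m=cv2.inRange(hsv,lo,hi)
    k=np.zeros_like(m);x0,x1,y0,y1=roi;k[y0:y1,x0:x1]=m[y0:y1,x0:x1]
    mo=cv2.moments(k,True);return mo['m10']/mo['m00'],mo['m01']/mo['m00'],mo['m00']
for d,roi,rr in((S0,(237,249,121,134),(210,230,125,142)),(S2,(237,249,126,135),(210,230,128,146))):
    print(cen(d,roi,(15,130,120),(35,255,255)),cen(d,rr,(0,100,80),(9,255,255)),cen(d,rr,(40,50,20),(90,255,200)))
for s in(.0,.013,.016): print(s,proj(S0,[.514,-.223,.179-s]),proj(S0,[.5438,-.3188,.108-s]))
# template shift of spindle tip/pan
g0=cv2.cvtColor(S0['color'],cv2.COLOR_RGB2GRAY);g2=cv2.cvtColor(S2['color'],cv2.COLOR_RGB2GRAY)
a=np.float32(g0[118:150,208:226]);
# pan left edge + arm patch
for y0,y1,x0,x1 in((135,158,222,236),):
    res=cv2.matchTemplate(cv2.resize(g2[y0-8:y1+12,x0-3:x1+3],None,fx=8,fy=8,interpolation=2),cv2.resize(g0[y0:y1,x0:x1],None,fx=8,fy=8,interpolation=2),cv2.TM_CCOEFF_NORMED)
    _,mx,_,l=cv2.minMaxLoc(res);print(mx,l[0]/8-3,l[1]/8-8)
```

```text
(242.609375, 126.265625, 64.0) (215.9090909090909, 133.63636363636363, 11.0) (219.16666666666666, 139.88888888888889, 18.0)Traceback (most recent call last):
  File "<stdin>", line 8, in <module>
  File "<stdin>", line 6, in cen
ZeroDivisionError: float division by zero
```

Run:
```python
from h import *
S0=load('scene0');S2=load('scene2')
for s in(.0,.013,.016,.019): print(s,proj(S0,[.514,-.223,.179-s]),proj(S0,[.5438,-.3188,.108-s]))
g0=cv2.cvtColor(S0['color'],cv2.COLOR_RGB2GRAY);g2=cv2.cvtColor(S2['color'],cv2.COLOR_RGB2GRAY)
for y0,y1,x0,x1 in((135,158,222,236),(130,141,210,219),(122,131,236,250)):
    res=cv2.matchTemplate(cv2.resize(g2[y0-8:y1+12,x0-3:x1+3],None,fx=8,fy=8,interpolation=2),cv2.resize(g0[y0:y1,x0:x1],None,fx=8,fy=8,interpolation=2),cv2.TM_CCOEFF_NORMED)
    _,mx,_,l=cv2.minMaxLoc(res);print(mx,l[0]/8-3,l[1]/8-8)
```

```text
0.0 (np.float64(243.1338929715324), np.float64(127.06509117856068)) (np.float64(218.77101900456907), np.float64(131.86777114334953))
0.013 (np.float64(243.4141832329553), np.float64(131.16863890494)) (np.float64(219.22318457269037), np.float64(135.60960393469452))
0.016 (np.float64(243.4781789068321), np.float64(132.10555801408856)) (np.float64(219.32650985938204), np.float64(136.46465786444065))
0.019 (np.float64(243.54192031038275), np.float64(133.03875451648753)) (np.float64(219.4294568532337), np.float64(137.3165812848041))
0.9279831051826477 -0.125 4.25
0.9225354194641113 0.75 4.875
0.6143856048583984 0.125 5.25
```

Call:
{"fn": "play_rows", "kwargs": {
  "targets": [
    [[-0.12,0,0],[-0.3,-0.26,-0.3],0],
    [[-0.14,0,0],[-0.3,-0.26,-0.3],0],
    [[-0.14,0,0],[-0.3,-0.26,-0.3],0],
    [[-0.14,0,0],[-0.3,-0.26,-0.3],0],
    [[-0.14,0,0],[-0.3,-0.26,-0.3],0]
  ]
}}

```text
clock: 15.7
tool_pos: [0.3829, -0.2253, 0.1881]
eef_rot: [-0.64, 0.058, 0.72, -0.262]
contact_force: [0.0, -0.2, -0.6]
opening: 1.0
```

Call:
{"fn": "play_rows", "kwargs": {
  "targets": [
    [[0,0,0],[0,0,0],0]
  ]
}}

```text
clock: 15.8
tool_pos: [0.3827, -0.2251, 0.1879]
eef_rot: [-0.641, 0.056, 0.72, -0.26]
contact_force: [-0.1, 0.3, 0.4]
opening: 0.999
```

Run:
```python
from h import *
W=snap('wrist','w20');s=r.get_state();print(s['clock'],s['tool_pos'],s['eef_rot'],W['cam_to_world'])
```

```text
15.85 [ 0.38312571 -0.22551313  0.18825756] [-0.64214669  0.05582799  0.71926235 -0.25921522] [[ 0.30338793  0.89452833  0.32829078  0.46239784]
 [-0.85835825  0.10696953  0.50177548 -0.14974192]
 [ 0.41373527 -0.43402372  0.80027904  0.28274672]
 [ 0.          0.          0.          1.        ]]
```

View pics/w20.png

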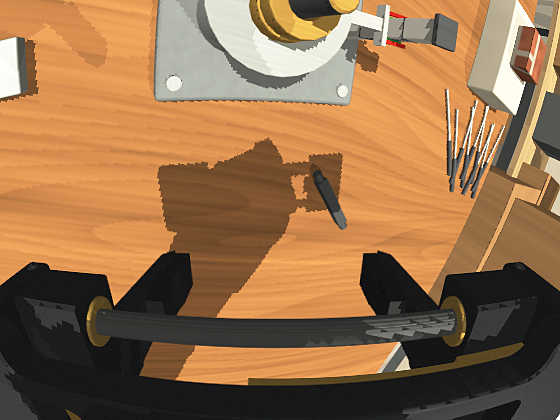

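Run:
```python
from h import *
W=load('w20');cv2.imwrite('pics/m20.png',cv2.resize(W['color'][0:75,365:465,::-1],None,fx=8,fy=8,interpolation=cv2.INTER_CUBIC))
for z in(.143,.095,.093,.09,.085,.08): print(z,[np.round(np.array(proj(W,[.5438+d[0],-.3188+d[1],z])),1) for d in((0,0),(-.0078-.0018,.0078-.0018))])
```

```text
0.143 [array([447.5,  32.9]), array([438.9,  41.2])]
0.095 [array([397.6,  29.8]), array([388.9,  37.3])]
0.093 [array([395.8,  29.7]), array([387.1,  37.2])]
0.09 [array([393.1,  29.6]), array([384.4,  37. ])]
0.085 [array([388.7,  29.5]), array([380.1,  36.8])]
0.08 [array([384.4,  29.4]), array([375.8,  36.7])]
```

View pics/m20.png

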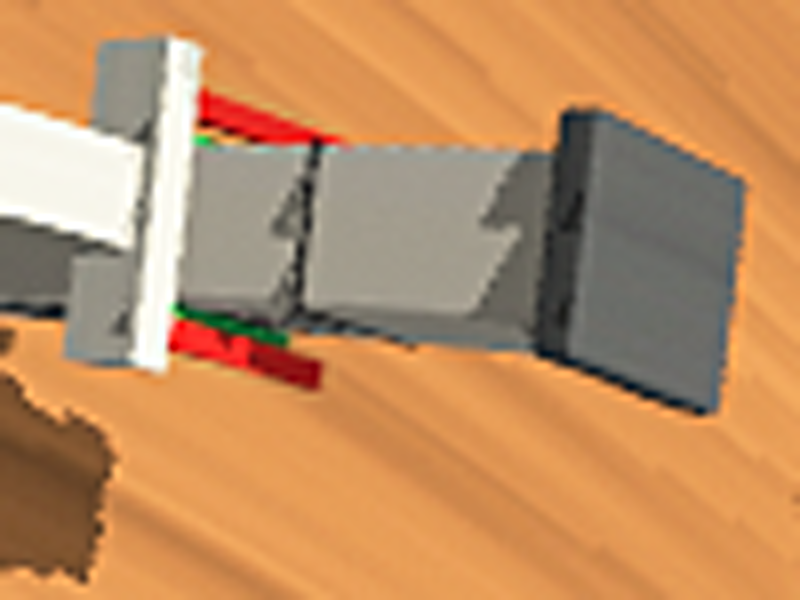

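Run:
```python
from h import *
W=load('w20')
a=np.array([.229,-.973]);a/=np.linalg.norm(a);x=np.array([-a[1],a[0]]);col=np.array([.5438,-.3188])
def zat(p,al,xx,n):
    xy=col+a*al+x*xx;o,w=ray(W,*p);t=((xy-o[:2])@w[:2])/(w[:2]@w[:2]);q=o+t*w;m=q[:2]-xy;print(n,'z',q[2].round(4),'miss mm (a,x)',(m@a*1000).round(1),(m@x*1000).round(1))
P=lambda u,v:(365+(u+.5)/8-.5,(v+.5)/8-.5)
for d in(.0,.004,.008): 
  for e in(.010,.012,.014): zat(P(321,372),d,-e,('red tip',d,e))
zat(P(290,338),.009,-.009,'green top back')
zat(P(176,308),-.009,-.009,'green near front')
zat(P(550,355),.008,-.008,'cap'); zat(P(303,318),-.008,-.008,'tickline front')
zat(P(205,137),-.009,.009,'green far front')
```

```text
('red tip', 0.0, 0.01) z 0.1045 miss mm (a,x) 0.4 -2.6
('red tip', 0.0, 0.012) z 0.1048 miss mm (a,x) 0.1 -0.6
('red tip', 0.0, 0.014) z 0.1051 miss mm (a,x) -0.2 1.4
('red tip', 0.004, 0.01) z 0.1007 miss mm (a,x) 0.3 -2.0
('red tip', 0.004, 0.012) z 0.101 miss mm (a,x) 0.0 -0.0
('red tip', 0.004, 0.014) z 0.1013 miss mm (a,x) -0.3 1.9
('red tip', 0.008, 0.01) z 0.0969 miss mm (a,x) 0.2 -1.4
('red tip', 0.008, 0.012) z 0.0972 miss mm (a,x) -0.1 0.6
('red tip', 0.008, 0.014) z 0.0975 miss mm (a,x) -0.4 2.5
green top back z 0.0914 miss mm (a,x) -0.2 1.0
green near front z 0.0936 miss mm (a,x) -0.0 0.1
cap z 0.1255 miss mm (a,x) -0.1 0.5
tickline front z 0.1093 miss mm (a,x) 0.2 -0.9
green far front z 0.0945 miss mm (a,x) 0.2 -0.6
```

Call:
{"fn": "play_rows", "kwargs": {
  "targets": [
    [[0.1,-0.1,0],[-0.25,-0.62,-0.15],0],
    [[0.1,-0.1,0],[-0.25,-0.62,-0.15],0],
    [[0.1,-0.1,0],[-0.25,-0.62,-0.15],0],
    [[0.1,-0.1,0],[-0.25,-0.62,-0.15],0],
    [[0.1,-0.1,0],[-0.25,-0.62,-0.15],0]
  ]
}}

```text
clock: 16.35
tool_pos: [0.3474, -0.2847, 0.1631]
eef_rot: [0.719, 0.004, -0.673, 0.175]
contact_force: [-0.3, -1.1, 0.3]
opening: 1.003
```

Call:
{"fn": "play_rows", "kwargs": {
  "targets": [
    [[0,0,0],[0,0,0],0]
  ]
}}

```text
clock: 16.45
tool_pos: [0.341, -0.291, 0.1629]
eef_rot: [0.717, -0.003, -0.676, 0.169]
contact_force: [0.2, -0.0, 0.4]
opening: 1.002
```

Run:
```python
from h import *
W=snap('wrist','w21');s=r.get_state();print(s['clock'],s['tool_pos'],s['eef_rot'],W['cam_to_world'])
W=load('w21');print(proj(W,[.5438,-.3188,.09]))
```

```text
16.5 [ 0.34342833 -0.28792569  0.16279178] [ 7.17337904e-01 -5.75628420e-04 -6.75311275e-01  1.71407941e-01] [[ 0.22439975  0.95130287  0.21134712  0.40655808]
 [-0.94253544  0.15678499  0.2950346  -0.24248851]
 [ 0.2475312  -0.26540784  0.93181918  0.28247474]
 [ 0.          0.          0.          1.        ]]
(np.float64(356.2787563444655), np.float64(-38.0393746549542))
```

View pics/w21.png

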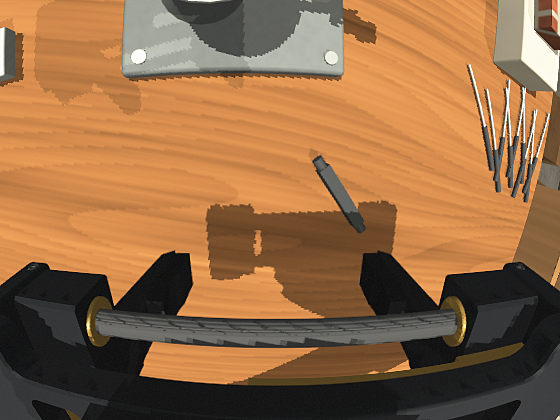

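Call:
{"fn": "play_rows", "kwargs": {
  "targets": [
    [[0,-0.14,0],[0,0,0],0],
    [[0,-0.14,0],[0,0,0],0],
    [[0,-0.14,0],[0,0,0],0],
    [[0,-0.1,0],[0,0,0],0],
    [[0,0,0],[0,0,0],0]
  ]
}}

```text
clock: 17.0
tool_pos: [0.3284, -0.26, 0.1176]
eef_rot: [0.734, 0.032, -0.654, 0.182]
contact_force: [-0.6, 0.9, 0.1]
opening: 0.997
```

Run:
```python
from h import *
W=snap('wrist','w22');s=r.get_state();print(s['clock'],s['tool_pos'],s['q'],W['cam_to_world'])
W=load('w22');print(proj(W,[.5438,-.3188,.09]))
```

```text
17.05 [ 0.32873264 -0.26115716  0.11815719] [ 1.06683789  0.95045502 -1.03993971  2.47158137  1.77205358  0.93014194
 -2.64286771] [[ 0.28483002  0.94682042  0.14967617  0.38523723]
 [-0.93163444  0.23666816  0.2757634  -0.21107291]
 [ 0.22567484 -0.21798917  0.94950071  0.24145256]
 [ 0.          0.          0.          1.        ]]
(np.float64(446.7191485871542), np.float64(-32.17900695820012))
```

View pics/w22.png

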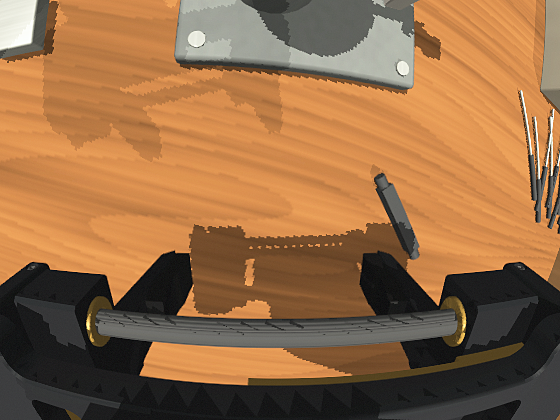

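```bash
cat >> h.py <<'E'
from scipy.spatial.transform import Rotation as R
R0=R.from_matrix([[0,.3,-.954],[0,-.954,-.3],[-1,0,0]])
def rv(): 
    s=r.get_state();return (R0*R.from_quat(s['eef_rot']).inv()).as_rotvec()
E
python3 - <<'E'
from h import *
print(rv())
E
```

```text
[ 0.19708492  0.14410161 -0.00023175]
```

Call:
{"fn": "play_rows", "kwargs": {
  "targets": [
    [[0.05,0.04,0],[0.4,0.3,0.7],0],
    [[0.05,0.04,0],[0.4,0.4,0.6],0],
    [[0.05,0.04,0],[0.4,0.6,0.5],0],
    [[0.04,0.03,0],[0.4,0.8,0],0],
    [[0,0,0],[0.3,1,0],0]
  ]
}}

```text
clock: 17.55
tool_pos: [0.4065, -0.1421, 0.1898]
eef_rot: [-0.699, -0.096, 0.699, -0.114]
contact_force: [1.4, -0.2, -0.3]
opening: 0.999
```

Run:
```python
from h import *
s=r.get_state();print(rv(),s['q'],s['tool_pos'])
```

```text
[0.02495098 0.00368435 0.00692958] [ 0.84435277  0.78549514 -1.06463189  2.19098169  1.049133    0.82705928
 -2.19980994] [ 0.40645954 -0.14211425  0.1897642 ]
```

Call:
{"fn": "play_rows", "kwargs": {
  "targets": [
    [[0.01,0,0.08],[0.15,1,0],0],
    [[0.01,0,0.08],[0.15,1,0],0],
    [[0,0,0.08],[0.15,1,0],0],
    [[0,0,0.08],[0.15,1,0],0],
    [[0,0,0.08],[0.15,1,0],0]
  ]
}}

```text
clock: 18.05
tool_pos: [0.4339, 0.0611, 0.1891]
eef_rot: [0.664, 0.243, -0.662, 0.247]
contact_force: [0.6, 0.4, 0.9]
opening: 1.0
```

Run:
```python
from h import *
s=r.get_state();print(rv(),s['q'],s['tool_pos'])
```

```text
[ 0.00489482  0.00361639 -0.40362485] [ 0.41055747  0.83154997 -1.13817204  2.16298897  1.05523956  0.88840187
 -2.25911082] [0.43387779 0.06106159 0.1890795 ]
```

Call:
{"fn": "play_rows", "kwargs": {
  "targets": [
    [[0,0,0.08],[0.2,0.95,-0.5],0],
    [[0,0,0.08],[0.2,0.95,-0.5],0],
    [[0,0,0.04],[0.2,0.95,-0.5],0],
    [[0,0,0],[0.15,0.7,-0.5],0],
    [[0,0,0],[0,0,0],0]
  ]
}}

```text
clock: 18.55
tool_pos: [0.463, 0.2059, 0.1075]
eef_rot: [0.636, 0.31, -0.634, 0.312]
contact_force: [-1.1, -0.6, 1.5]
opening: 0.999
```

Call:
{"fn": "play_rows", "kwargs": {
  "targets": [
    [[0,0,0],[0,0,0],0]
  ]
}}

```text
clock: 18.65
tool_pos: [0.4628, 0.2014, 0.1086]
eef_rot: [0.636, 0.308, -0.635, 0.312]
contact_force: [0.4, -0.7, 0.1]
opening: 0.997
```

Run:
```python
from h import *
W=snap('wrist','w23')
s=r.get_state();print(s['clock'],rv(),s['q'],s['tool_pos'])
for o in rings(load('w23')): 
  if o[2][1]<80:print(o)
```

```text
18.7 [ 0.00493626  0.00247022 -0.60143621] [ 0.07891162  1.02479058 -1.05343123  2.02459679  1.21281157  0.92212619
 -2.3411676 ] [0.46284747 0.20035199 0.10894566]
(269.4641418457031, 212.58212280273438, (61.1682243347168, 61.99980163574219), array([0.46350616, 0.21059977, 0.01      ]))
(424.42547607421875, 47.391902923583984, (56.40532684326172, 61.38911437988281), array([0.62584269, 0.23972004, 0.01      ]))
```

View pics/w23.png

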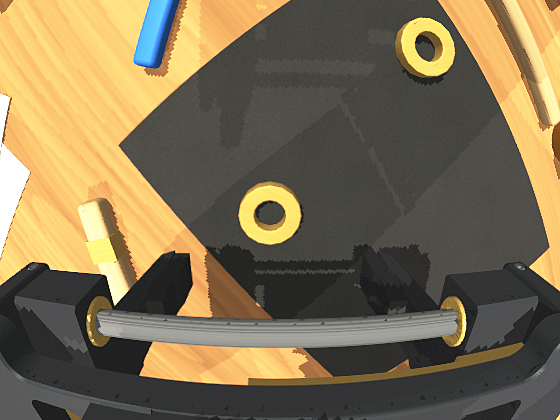

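Run:
```python
from h import *
W=load('w23')
for p in((95,202),(120,265),(130,290)): q=onz(W,*p,.018);print(q,np.hypot(*(q[:2]-[.4637,.2104])))
```

```text
[0.36623227 0.30054562 0.018     ] 0.1327636705343905
[0.34422293 0.25153019 0.018     ] 0.12635847461592453
[0.3335633  0.23080391 0.018     ] 0.13172653392011605
```

Call:
{"fn": "play_rows", "kwargs": {
  "targets": [
    [[0,0,0],[0.02,0.25,-0.4],70],
    [[0,0,0],[0,0,-0.5],70],
    [[0,0,0],[0,0,0],70]
  ]
}}

```text
clock: 19.0
tool_pos: [0.463, 0.2082, 0.0715]
eef_rot: [-0.636, -0.307, 0.637, -0.31]
contact_force: [-0.7, -0.7, 0.5]
opening: 0.753
```

Run:
```python
from h import *
W=snap('wrist','w24')
s=r.get_state();print(s['clock'],rv(),s['q'],s['tool_pos'],s['opening'])
for o in rings(load('w24')): 
  if o[2][1]<90:print(o)
```

```text
19.05 [ 3.48309470e-03  8.47215183e-05 -5.99277284e-01] [ 0.04480074  1.08672407 -1.01285249  2.02198667  1.29324769  0.8995095
 -2.40511625] [0.46320984 0.20876932 0.07246477] 0.728922865212438
(275.3904113769531, 239.48260498046875, (71.34367370605469, 72.56278228759766), array([0.46363691, 0.2107665 , 0.01      ]))
(454.925537109375, 46.65428924560547, (63.647674560546875, 71.5064697265625), array([0.6257287 , 0.23997387, 0.01      ]))
```

View pics/w24.png

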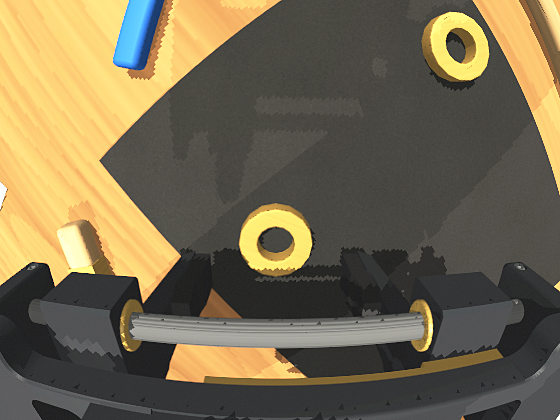

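Call:
{"fn": "play_rows", "kwargs": {
  "targets": [
    [[0,0,0],[0.01,0.05,-0.5],70],
    [[0,0,0],[0,0,-0.4],70],
    [[0,0,0],[0,0,-0.15],70],
    [[0,0,0],[0,0,0],70]
  ]
}}

```text
clock: 19.45
tool_pos: [0.4637, 0.2118, 0.0307]
eef_rot: [0.636, 0.308, -0.636, 0.309]
contact_force: [-1.2, -0.3, 1.1]
opening: 0.726
```

Run:
```python
from h import *
W=snap('wrist','w25')
s=r.get_state();print(s['clock'],rv(),s['q'],s['tool_pos'],s['opening'])
```

```text
19.5 [ 0.00083921  0.00153268 -0.59972996] [ 0.02127536  1.15653755 -0.9693926   2.02005208  1.39247169  0.87525587
 -2.47071464] [0.4638032  0.21224718 0.03117166] 0.7259921023804656
```

View pics/w25.png

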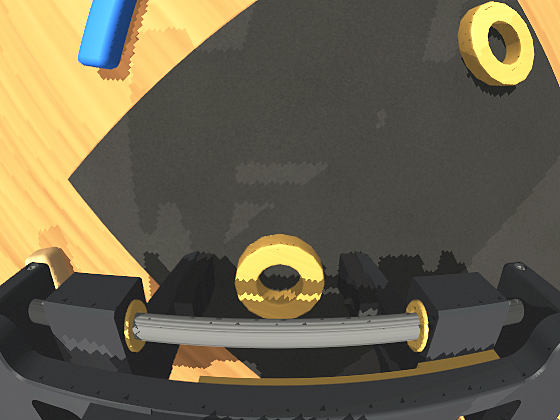

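Call:
{"fn": "play_rows", "kwargs": {
  "targets": [
    [[0,0,0],[-0.03,-0.04,-0.02],100],
    [[0,0,0],[0,0,0],180],
    [[0,0,0],[0,0,0],180],
    [[0,0,0],[0,0,0],180],
    [[0,0,0],[0,0,0],180]
  ]
}}

```text
clock: 20.0
tool_pos: [0.4627, 0.2108, 0.0301]
eef_rot: [0.637, 0.308, -0.635, 0.31]
contact_force: [0.3, -1.7, 6.2]
opening: 0.483
```

Call:
{"fn": "play_rows", "kwargs": {
  "targets": [
    [[0,0,0],[0,0,0],180],
    [[0,0,0],[0,0,0],180]
  ]
}}

```text
clock: 20.2
tool_pos: [0.4627, 0.2108, 0.0301]
eef_rot: [0.637, 0.308, -0.635, 0.31]
contact_force: [0.3, -2.8, 5.8]
opening: 0.486
```

Call:
{"fn": "play_rows", "kwargs": {
  "targets": [
    [[0,0,0],[0,0,0.4],180],
    [[0,0,0],[0,0,1.0],180],
    [[0,0,-0.05],[0.1,-0.6,0.9],180],
    [[0,0,-0.05],[0.1,-0.9,0.7],180],
    [[0,0,-0.05],[0.1,-0.9,0.6],180]
  ]
}}

```text
clock: 20.7
tool_pos: [0.4741, 0.1146, 0.1749]
eef_rot: [0.658, 0.26, -0.657, 0.261]
contact_force: [0.8, -0.9, -1.4]
opening: 0.485
```

Call:
{"fn": "play_rows", "kwargs": {
  "targets": [
    [[0,0,-0.07],[0.1,-1,0.6],180],
    [[0,0,-0.07],[0.1,-1,0.5],180],
    [[0,0,-0.07],[0.13,-1,0.2],180],
    [[0,0,-0.07],[0.13,-1,0],180],
    [[0,0,-0.07],[0.13,-1,0],180]
  ]
}}

```text
clock: 21.2
tool_pos: [0.4976, -0.0868, 0.2256]
eef_rot: [0.693, 0.141, -0.693, 0.142]
contact_force: [1.2, -0.5, -2.6]
opening: 0.483
```

Run:
```python
from h import *
s=r.get_state();print(s['clock'],rv(),s['q'],s['tool_pos'],s['opening'])
```

```text
21.2 [ 0.0007439   0.00077533 -0.09760208] [ 0.71626074  0.82585228 -1.13403291  1.93939461  0.90891079  1.00706349
 -2.02061417] [ 0.49759597 -0.0867589   0.2256283 ] 0.4833028496482227
```

Call:
{"fn": "play_rows", "kwargs": {
  "targets": [
    [[0,0,-0.05],[0.12,-1,0],180],
    [[0,0,-0.05],[0.12,-1,0],180],
    [[0,0,0],[0.1,-0.8,0],180],
    [[0,0,0],[0.05,-0.4,0],180],
    [[0,0,0],[0,0,0],180]
  ]
}}

```text
clock: 21.7
tool_pos: [0.5128, -0.2159, 0.2245]
eef_rot: [-0.699, -0.105, 0.7, -0.106]
contact_force: [0.5, -0.0, -2.0]
opening: 0.485
```

Call:
{"fn": "play_rows", "kwargs": {
  "targets": [
    [[0,0,0],[0,0,0],180],
    [[0,0,0],[0,0,0],180]
  ]
}}

```text
clock: 21.9
tool_pos: [0.5134, -0.2111, 0.2257]
eef_rot: [0.699, 0.109, -0.698, 0.108]
contact_force: [-0.8, 0.7, -2.9]
opening: 0.489
```

Run:
```python
from h import *
zoom('m26','w26');print(rv())
```

```text
21.95 [ 0.51346847 -0.2111406   0.22572555] [ 0.33181715 -0.02346799 -2.0305809 ] 0.48832502192951266
[ 5.64349728e-05  7.47755771e-04 -3.54223053e-03]
```

View pics/w26.png

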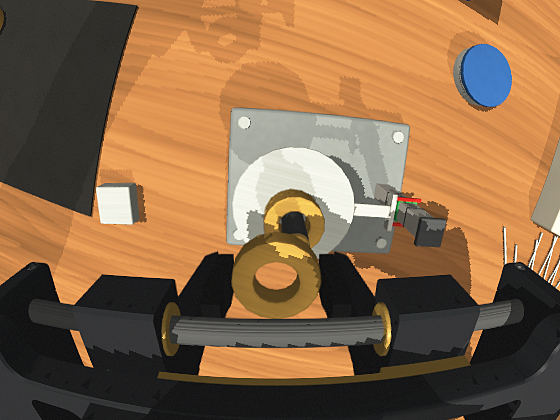

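View pics/m26.png

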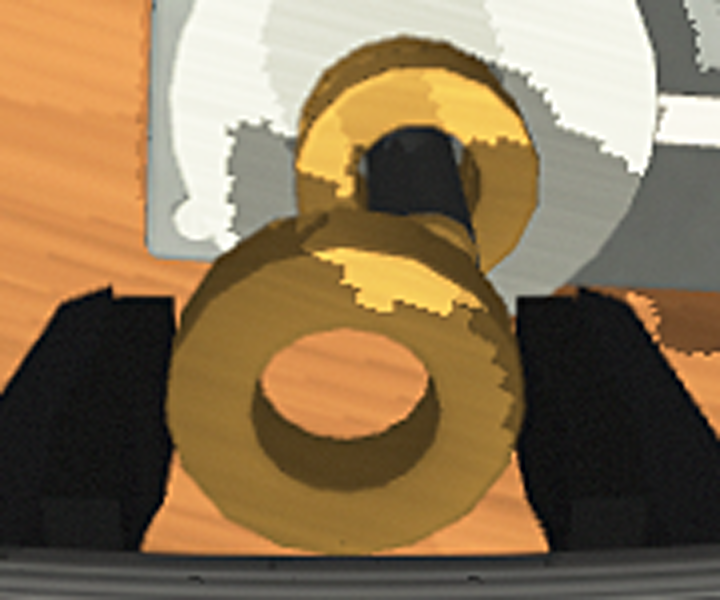

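Run:
```python
from h import *
W=load('w26');im=W['color'][180:250,370:455,::-1];cv2.imwrite('pics/m26b.png',cv2.resize(im,None,fx=8,fy=8,interpolation=cv2.INTER_CUBIC))
```

```text
(no output)
```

View pics/m26b.png

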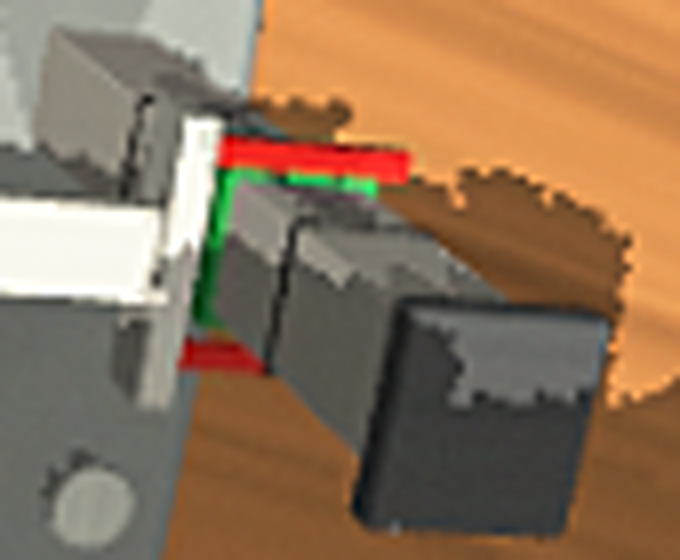

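Call:
{"fn": "play_rows", "kwargs": {
  "targets": [
    [[0,0,0],[0.03,-0.28,-0.2],180],
    [[0,0,0],[0,0,-0.3],180],
    [[0,0,0],[0,0,0],180],
    [[0,0,0],[0,0,0],180]
  ]
}}

```text
clock: 22.35
tool_pos: [0.5143, -0.224, 0.2048]
eef_rot: [-0.699, -0.108, 0.699, -0.108]
contact_force: [0.2, 0.4, -1.6]
opening: 0.485
```

Run:
```python
from h import *
zoom('m27','w27');print(rv())
W=load('w27');im=W['color'][180:250,370:455,::-1];cv2.imwrite('pics/m27b.png',cv2.resize(im,None,fx=8,fy=8,interpolation=cv2.INTER_CUBIC))
```

```text
22.4 [ 0.51461372 -0.22391757  0.20532642] [-0.31550478 -0.60918868 -1.46142212] 0.4804433848524384
[ 0.00027345  0.00033041 -0.00060605]
```

View pics/m27.png

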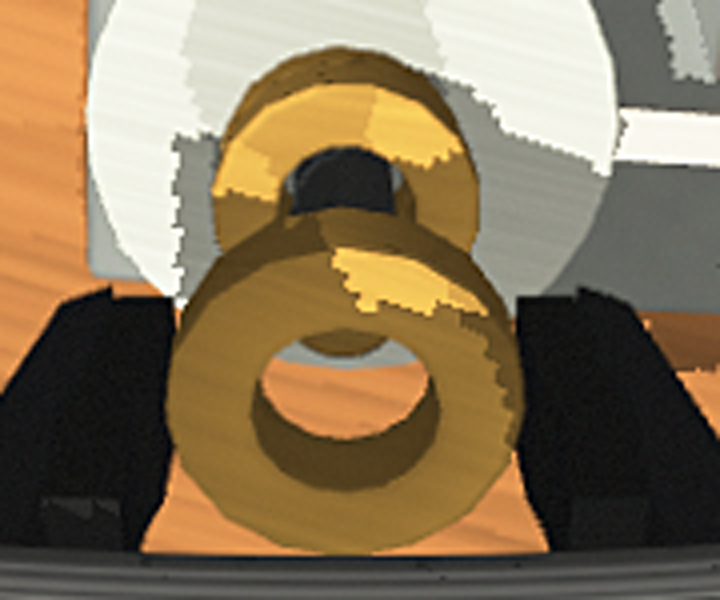

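View pics/m27b.png

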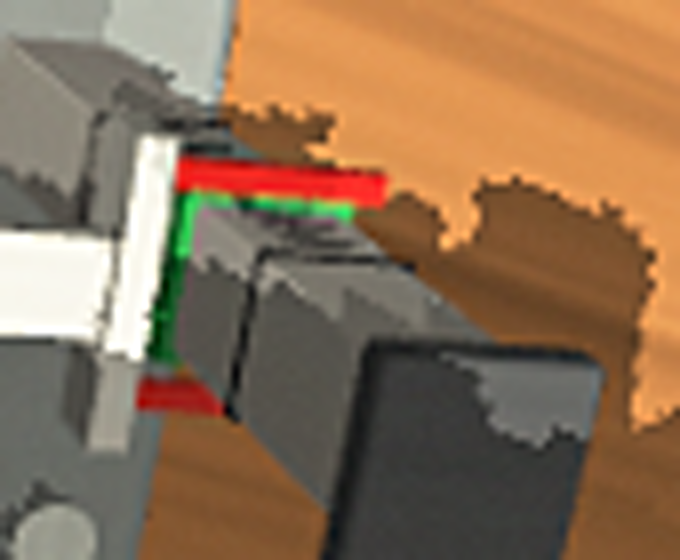

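```bash
cat > g.py <<'E'
from h import *
a=np.array([.229,-.973]);a/=np.linalg.norm(a);x=np.array([-a[1],a[0]]);col=np.array([.5438,-.3188])
def fit(W,u0,v0,s,pts):
    # pts: list of (zoom x,y, known al,xx): solve common z by onz so that spread matches
    for n,u,v,al,xx in pts:
        p=(u0+(u+.5)/s-.5,v0+(v+.5)/s-.5);xy=col+a*al+x*xx
        o,w=ray(W,*p);t=((xy-o[:2])@w[:2])/(w[:2]@w[:2]);q=o+t*w;m=q[:2]-xy
        print(n,'z',q[2].round(4),'miss x',(m@x*1000).round(1),'a',(m@a*1000).round(1), ' on z=.09: a,x', [((onz(W,*p,z)[:2]-col)@np.c_[a,x]*1000).round(1).tolist() for z in(.085,.09,.095)])
E
python3 - <<'E'
from g import *
W=load('w27');fit(W,370,180,8,[('gtop front+x',186,205,-.0095,.0095),('gtop back+x',352,207,.0095,.0095),('gtop front-x',165,365,-.0095,-.0095),('red tip+x',386,190,.008,.013),('red tip+x',386,190,.012,.013),('crossbar',178,145,-.015,.02),('cap',372,345,-.011,.011),('cap2',602,362,.011,.011)])
W=load('w26');fit(W,370,180,8,[('gtop front+x',225,178,-.0095,.0095),('gtop back+x',376,185,.0095,.0095),('gtop front-x',200,325,-.0095,-.0095),('red tip+x',410,165,.008,.013),('cap',400,300,-.011,.011),('cap2',608,318,.011,.011)])
W=load('w26')
E
```

```text
gtop front+x z 0.0937 miss x -1.2 a -0.8  on z=.09: a,x [[-6.7, 6.0], [-8.7, 7.3], [-10.8, 8.7]]
gtop back+x z 0.0911 miss x -0.6 a -0.4  on z=.09: a,x [[12.1, 7.2], [9.7, 8.6], [7.2, 9.9]]
gtop front-x z 0.0925 miss x 0.8 a 0.7  on z=.09: a,x [[-5.7, -11.2], [-7.8, -9.5], [-9.9, -7.8]]
red tip+x z 0.1 miss x 0.2 a 0.1  on z=.09: a,x [[15.7, 9.4], [13.2, 10.6], [10.6, 11.9]]
red tip+x z 0.0937 miss x -1.4 a -0.7  on z=.09: a,x [[15.7, 9.4], [13.2, 10.6], [10.6, 11.9]]
crossbar z 0.105 miss x -2.9 a -1.8  on z=.09: a,x [[-8.7, 12.1], [-10.7, 13.4], [-12.7, 14.6]]
cap z 0.141 miss x -0.2 a -0.1  on z=.09: a,x [[17.7, -7.5], [15.2, -5.9], [12.6, -4.3]]
cap2 z 0.1416 miss x -0.1 a -0.0  on z=.09: a,x [[47.0, -7.7], [43.8, -6.1], [40.6, -4.4]]
gtop front+x z 0.093 miss x -1.1 a -0.7  on z=.09: a,x [[-6.7, 6.3], [-8.9, 7.6], [-11.0, 8.9]]
gtop back+x z 0.091 miss x -0.9 a -0.5  on z=.09: a,x [[12.1, 7.1], [9.5, 8.4], [7.0, 9.6]]
gtop front-x z 0.091 miss x 0.6 a 0.5  on z=.09: a,x [[-6.4, -10.8], [-8.6, -9.2], [-10.8, -7.6]]
red tip+x z 0.0999 miss x 0.4 a 0.2  on z=.09: a,x [[15.9, 9.8], [13.3, 11.0], [10.7, 12.2]]
cap z 0.1407 miss x -0.2 a -0.1  on z=.09: a,x [[18.1, -6.1], [15.5, -4.6], [12.8, -3.1]]
cap2 z 0.1416 miss x -0.1 a -0.1  on z=.09: a,x [[46.9, -6.3], [43.7, -4.8], [40.5, -3.3]]
```

Run:
```python
from h import *
W=load('w27')
q=lambda u,v:(u/4+190-.4,v/4+180-.4)
tipinring(W,.2053,(q(252,0)[0],q(440,0)[0],q(0,328)[1],q(0,489)[1]),(q(285,0)[0],q(403,0)[0],q(0,357)[1]),zt=.164)
```

```text
ring [ 0.51425457 -0.22256034  0.1925    ] tip [ 0.51478199 -0.22211869  0.164     ] move units [0.01318561 0.01104136] rim check [260.17205931 241.12787072] [291.02794069 268.85      ]
```

Call:
{"fn": "play_rows", "kwargs": {
  "targets": [
    [[0,0,0],[0.02,0.01,-0.15],180],
    [[0,0,0],[0,0,-0.2],180],
    [[0,0,0],[0,0,-0.12],180],
    [[0,0,0],[0,0,0],180]
  ]
}}

```text
clock: 22.8
tool_pos: [0.5148, -0.2239, 0.1857]
eef_rot: [-0.698, -0.107, 0.699, -0.108]
contact_force: [0.0, 0.1, -1.7]
opening: 0.483
```

Run:
```python
from h import *
zoom('m28','w28')
```

```text
22.85 [ 0.51515978 -0.22384058  0.1862124 ] [ 0.79466278  0.17949259 -1.99771829] 0.4813573078372966
```

View pics/m28.png

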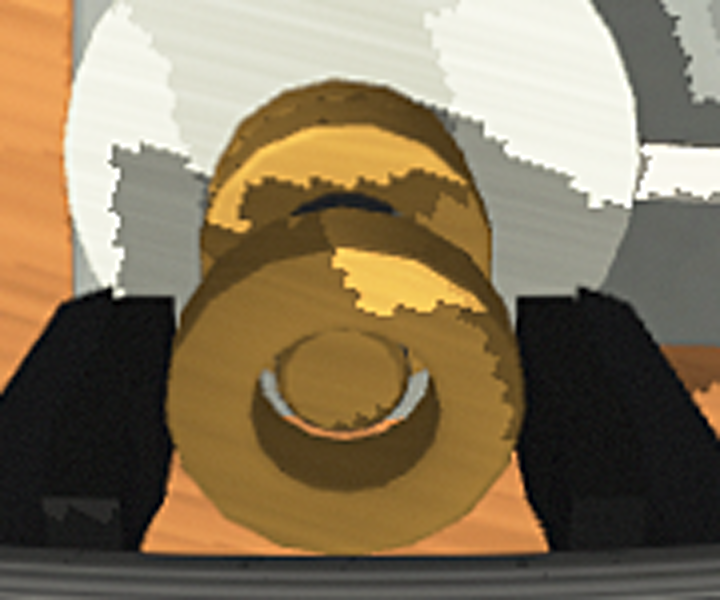

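Call:
{"fn": "play_rows", "kwargs": {
  "targets": [
    [[0,0,0],[0,0,-0.2],180],
    [[0,0,0],[0,0,-0.2],180],
    [[0,0,0],[0,0,-0.12],180],
    [[0,0,0],[0,0,-0.06],180],
    [[0,0,0],[0,0,0],180]
  ]
}}

```text
clock: 23.35
tool_pos: [0.5152, -0.2238, 0.1631]
eef_rot: [-0.699, -0.107, 0.699, -0.108]
contact_force: [0.2, -0.4, -1.5]
opening: 0.485
```

Run:
```python
from h import *
zoom('m29','w29')
```

```text
23.4 [ 0.51544801 -0.22378992  0.16341291] [ 1.02718542 -0.62542572 -2.56523518] 0.48225744538893495
```

View pics/m29.png

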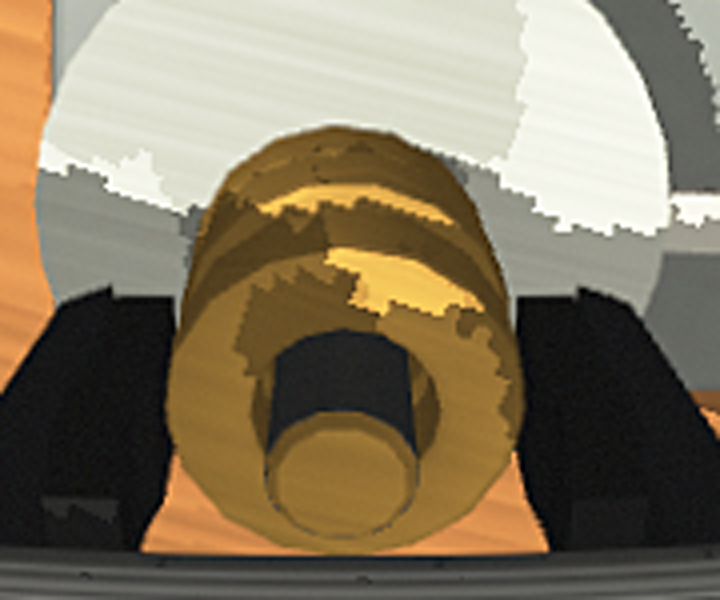

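Call:
{"fn": "play_rows", "kwargs": {
  "targets": [
    [[0,0,0],[0,0,-0.08],180],
    [[0,0,0],[0,0,-0.06],180],
    [[0,0,0],[0,0,-0.05],180],
    [[0,0,0],[0,0,-0.05],180],
    [[0,0,0],[0,0,0],180]
  ]
}}

```text
clock: 23.9
tool_pos: [0.5156, -0.2239, 0.1538]
eef_rot: [0.699, 0.107, -0.699, 0.108]
contact_force: [0.5, 0.5, -0.1]
opening: 0.486
```

Run:
```python
from h import *
zoom('m30','w30')
```

```text
23.95 [ 0.51553449 -0.22386111  0.15392134] [ 0.6868485  -0.62608445 -0.48797572] 0.48561520830136523
```

View pics/m30.png

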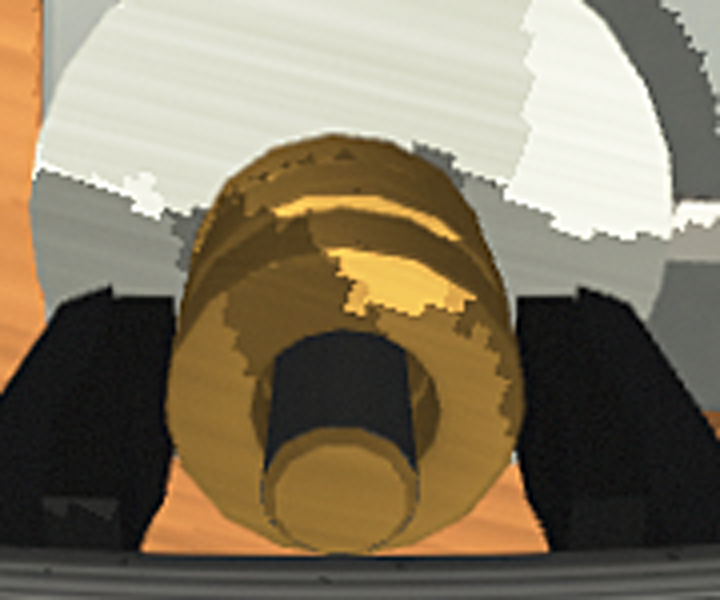

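Call:
{"fn": "play_rows", "kwargs": {
  "targets": [
    [[0,0,0],[0,0,-0.03],180],
    [[0,0,0],[0,0,0],130],
    [[0,0,0],[0,0,0],110],
    [[0,0,0],[0,0,0],80],
    [[0,0,0],[0,0,0],60]
  ]
}}

```text
clock: 24.45
tool_pos: [0.5154, -0.2239, 0.1528]
eef_rot: [0.699, 0.107, -0.699, 0.108]
contact_force: [0.1, 0.0, 0.3]
opening: 0.727
```

Run:
```python
from h import *
zoom('m31','w31')
```

```text
24.5 [ 0.51543454 -0.22385334  0.15277268] [0.36962236 0.26458827 0.03882969] 0.7536375832112152
```

View pics/m31.png

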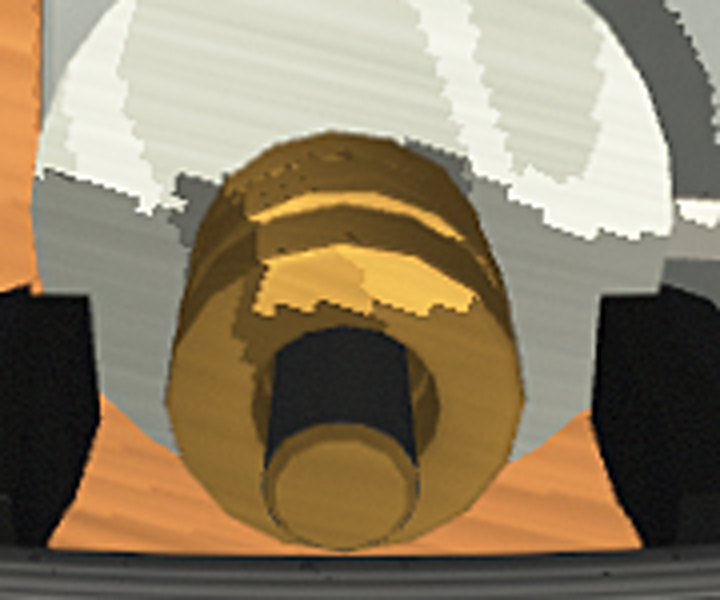

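Call:
{"fn": "play_rows", "kwargs": {
  "targets": [
    [[0,0,0],[0,0,0.2],60],
    [[0,0,0],[0,0,0.7],60],
    [[0,0,0],[0,0,0.9],60],
    [[0,0,0],[-0.05,0.3,0.2],40],
    [[0,0,0],[0,0,0],40]
  ]
}}

```text
clock: 25.0
tool_pos: [0.5142, -0.21, 0.2348]
eef_rot: [0.7, 0.108, -0.697, 0.109]
contact_force: [-1.0, 0.9, -0.7]
opening: 0.842
```

Call:
{"fn": "play_rows", "kwargs": {
  "targets": [
    [[0,0,0],[0,0,0],40],
    [[0,0,0],[0,0,0],40]
  ]
}}

```text
clock: 25.2
tool_pos: [0.5126, -0.2124, 0.2314]
eef_rot: [-0.698, -0.107, 0.7, -0.108]
contact_force: [-0.2, -1.1, -0.3]
opening: 0.844
```

Run:
```python
from h import *
zoom('m32','w32',(175,250,370,460));snap('scene','scene3')
S=load('scene3');im=S['color'][110:210,190:290];cv2.imwrite('pics/zscene3.png',cv2.resize(im[:,:,::-1],None,fx=6,fy=6,interpolation=cv2.INTER_CUBIC))
W=load('w32');im=W['color'][180:250,370:455,::-1];cv2.imwrite('pics/m32b.png',cv2.resize(im,None,fx=8,fy=8,interpolation=cv2.INTER_CUBIC))
```

```text
25.25 [ 0.51268777 -0.21236563  0.23142158] [-0.1613296   0.05317165 -0.29971374] 0.8435796114687787
```

View pics/w32.png

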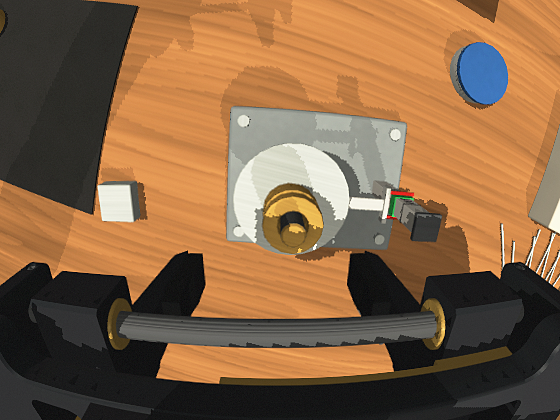

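View pics/m32b.png

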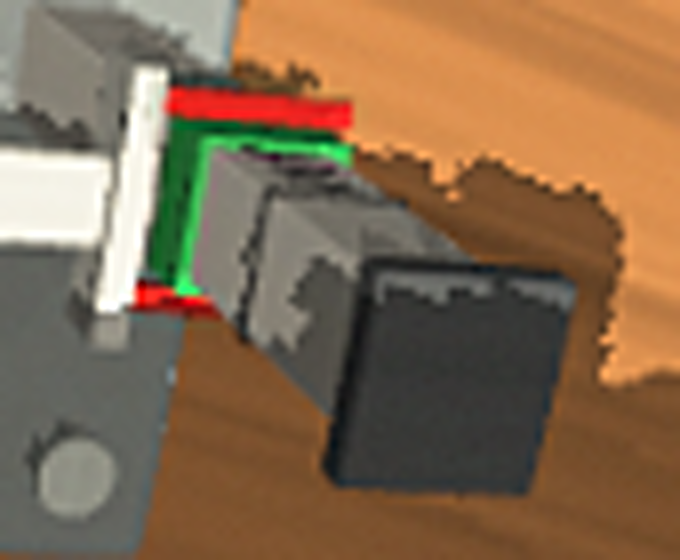

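View pics/zscene3.png

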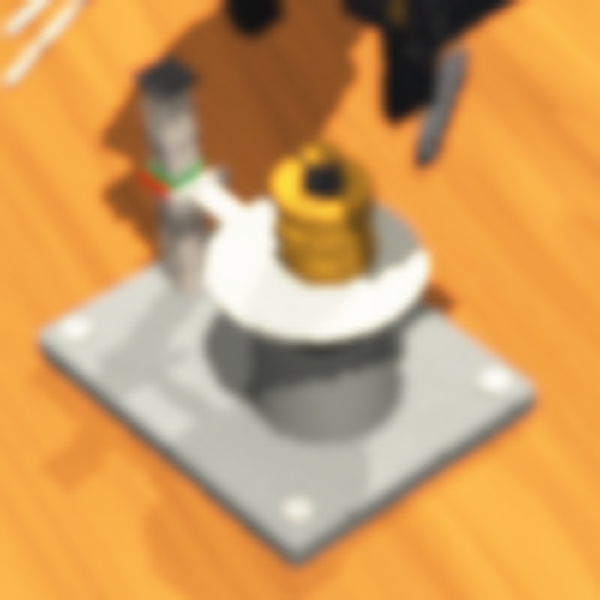

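Run:
```python
from g import *
pts=lambda g1,g2,g3,rt,c1,c2:[('gfront+x',*g1,-.0093,.0093),('gback+x',*g2,.0093,.0093),('gfront-x',*g3,-.0093,-.0093),('red10',*rt,.010,.0125),('red12',*rt,.012,.0125),('cap',*c1,-.011,.011),('cap2',*c2,.011,.011)]
W=load('w32');fit(W,370,180,8,pts((205,137),(352,145),(180,293),(352,115),(368,262),(575,278)))
print()
# w9: pan ~empty (sink ~1mm): red tip, for bar length calibration
W=load('w9');cv2.imwrite('pics/m9b.png',cv2.resize(W['color'][200:270,390:490,::-1],None,fx=8,fy=8,interpolation=cv2.INTER_CUBIC))
W=load('w1');cv2.imwrite('pics/m1b.png',cv2.resize(W['color'][65:135,330:430,::-1],None,fx=8,fy=8,interpolation=cv2.INTER_CUBIC))
```

```text
gfront+x z 0.092 miss x -0.0 a -0.0  on z=.09: a,x [[-6.4, 7.6], [-8.5, 8.8], [-10.6, 10.0]]
gback+x z 0.0906 miss x 0.2 a 0.1  on z=.09: a,x [[12.1, 8.2], [9.7, 9.4], [7.3, 10.6]]
gfront-x z 0.0918 miss x 0.6 a 0.4  on z=.09: a,x [[-6.0, -10.8], [-8.1, -9.3], [-10.2, -7.7]]
red10 z 0.0881 miss x -0.1 a -0.1  on z=.09: a,x [[11.4, 11.7], [9.0, 12.8], [6.6, 13.9]]
red12 z 0.0847 miss x -0.9 a -0.4  on z=.09: a,x [[11.4, 11.7], [9.0, 12.8], [6.6, 13.9]]
cap z 0.1408 miss x -0.2 a -0.1  on z=.09: a,x [[17.1, -5.5], [14.6, -4.0], [12.0, -2.6]]
cap2 z 0.1416 miss x 0.1 a 0.0  on z=.09: a,x [[45.7, -5.4], [42.7, -4.0], [39.6, -2.5]]
```

View pics/m1b.png

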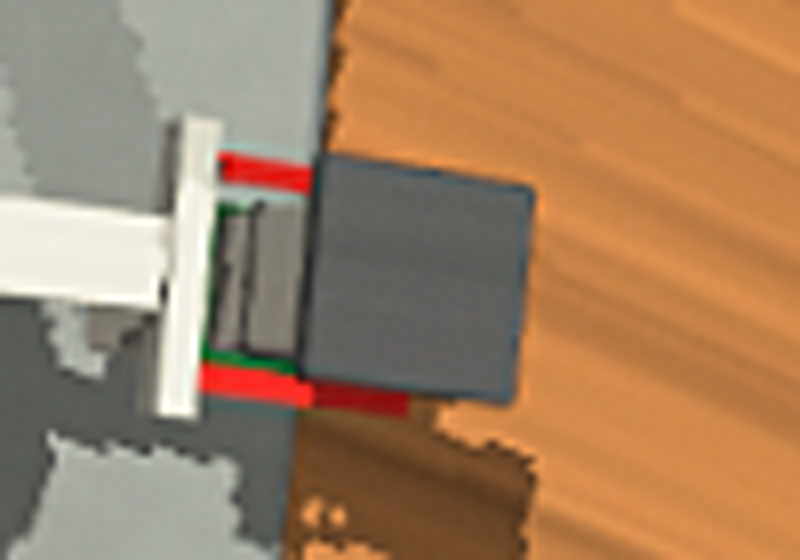

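View pics/m9b.png

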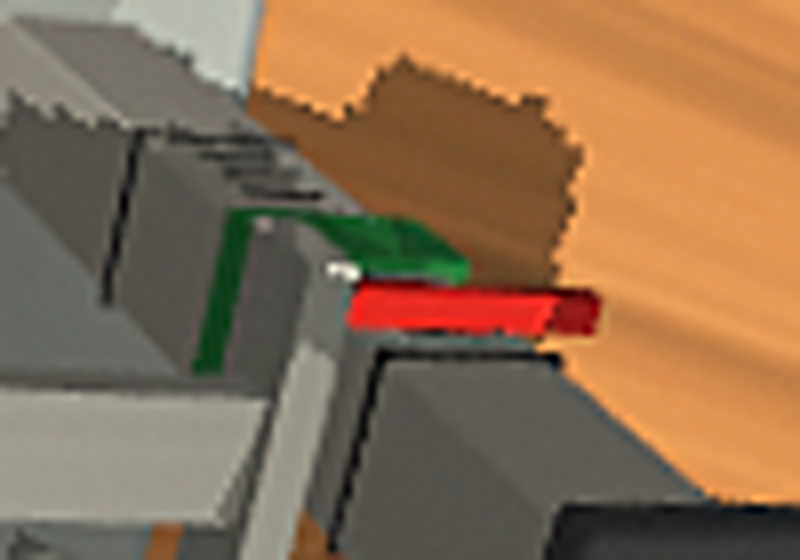

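Run:
```python
from g import *
def alx(f,u0,v0,u,v,z):
    W=load(f);p=onz(W,u0+(u+.5)/8-.5,v0+(v+.5)/8-.5,z);return ((p[:2]-col)@np.c_[a,x]*1000).round(1)
print('w1 -x tip',alx('w1',330,65,408,403,.108),alx('w1',330,65,408,403,.110))
print('w9 +x tip',alx('w9',390,200,600,298,.108),alx('w9',390,200,600,298,.110))
for z in(.080,.083,.086):print('w9 band bottom',z,alx('w9',390,200,230,210,z),alx('w9',390,200,192,373,z))
for z in(.080,.083,.086,.089,.092):print('w32 red tip',z,alx('w32',370,180,352,112,z), 'w27',z,alx('w27',370,180,386,186,z))
```

```text
w1 -x tip [ 11.7 -11.4] [ 11.  -11.4]
w9 +x tip [10.7 13.2] [ 9.3 13.9]
w9 band bottom 0.08 [-8.4  8.8] [-8.6 -5.8]
w9 band bottom 0.083 [-10.    9.8] [-10.1  -4.6]
w9 band bottom 0.086 [-11.6  10.8] [-11.7  -3.3]
w32 red tip 0.08 [13.8 10.9] w27 0.08 [18.1  8.5]
w32 red tip 0.083 [12.3 11.5] w27 0.083 [16.6  9.3]
w32 red tip 0.086 [10.9 12.2] w27 0.086 [15.1 10. ]
w32 red tip 0.089 [ 9.4 12.9] w27 0.089 [13.6 10.8]
w32 red tip 0.092 [ 8.  13.6] w27 0.092 [12.1 11.6]
```

Call:
{"fn": "play_rows", "kwargs": {
  "targets": [
    [[0,0,0],[0,0.2,0.8],40],
    [[0,0,0],[-0.3,0.8,0],40],
    [[0,0,0],[-0.3,0.8,0],40],
    [[0,0,0],[-0.3,0.8,0],40],
    [[0,0,0],[0,0,0],40]
  ]
}}

```text
clock: 25.8
tool_pos: [0.476, -0.1038, 0.2651]
eef_rot: [0.699, 0.11, -0.698, 0.11]
contact_force: [1.1, -0.7, 0.4]
opening: 0.846
```

Run:
```python
from h import *
snap('scene','scene4')
```

```text
(no output)
```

View pics/scene4.png

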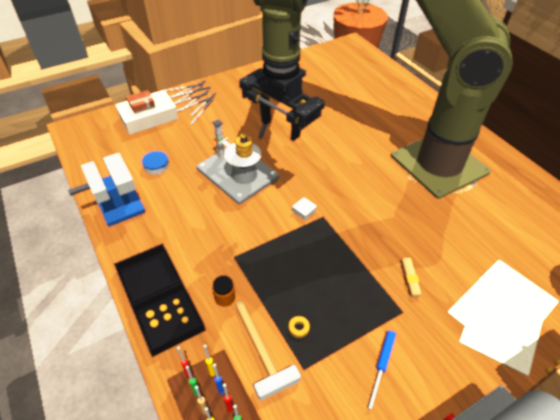

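The scene camera shows the three rings stacked on the spindle at about (243,145). The spare ring is still on the mat at (299,326), the other bench items sit where they started, and the arm is clear of everything.

Run:
```python
from plant import r
print(r.finish_job())
```

```text
the job is handed in; nothing more can be done
None
```

I threaded three of the four brass rings (ring1, ring2, ring0) over the spindle, set each one down by hand and let go. The job was handed in at about 26 s, with the gripper clear of everything.

- **Pointer and mark:** by my last measurement the pointer is at about 85.5 mm above the bench. The green band runs from about 81.5 to 91.5 mm, so the pointer is well inside it.
- **Why three rings:** with two rings the pointer read about 93.5 mm, roughly 2 mm above the top of the band. That is close to my measuring error of 1–3 mm. Earlier rougher readings of the pointer and band edges differed by a few millimetres, and some left it unclear whether two rings already reached the band. By every reading, three rings put the pointer inside it.
- **Pan:** it was never slammed or pushed near its bottom stop. It sank about 22 mm in total out of 50 mm.
- **Forces:** while gripping the third ring on the mat, the wrist force rose to about 6 N. All other readings were a few newtons or less.
- **Side trip:** I made a detour to get a better camera view of the mark. It ran into the arm's reach and wrist range (joint 7 at -2.64 of -2.66 rad) and gave no useful picture. Nothing was touched.
- **Left alone:** in the last picture the spare ring (ring3) lies where it was, and the bystanders in view look unmoved. The punch is not clearly visible in that view.

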